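# Pack the microscope objective carrier

## Task

Pack the objective carrier for transport: stand every objective on the mat nose up in a well of its row, long ones in the low row and short ones in the high row, fully home. Then lay the cover plate, ribs up, over the stud, flat on its shoulder, and put on the wing nut: turn it backward until it drops into the thread start, then run it forward until it sits fully down on the plate. Do not knock over an objective or disturb the bottle, the wooden box and the dish.

Things in the scene. Friction and masses are not known exactly. Their poses are not given: they have to be found in the camera images.
- carrier: grey base of the carrier, 190 (x) x 210 (y) x 8 mm, fixed; origin at the centre of its underside, z up. On its z axis stands the stud: a column 60 mm across up to the shoulder 110 mm above the origin, then a thread 40 mm across over the ridges (core 28 mm) up to a flat crown at 162 mm, with three stops 4 mm high on it, and a pilot 28 mm wide coned to 16 mm at 171 mm
- shoulder (a point): flat round shoulder of the stud, 60 mm across, on which the cover plate comes to rest; on the stud's axis, 110 mm above the table
- crown (a point): on the stud's axis, level with the thread's flat crown. Right-hand thread, 36 mm a turn (clockwise from above runs down), three entries 120 degrees apart at unreported angles. A nut on the crown usually rests there: clockwise it meets a stop; anticlockwise, after 90 degrees at most, it can drop 7 to 11 mm, then soon meets a wall. Then about 220 degrees clockwise run it down
- low_row: low row for the long objectives: fixed black block 50 (x) x 200 (y) x 22 mm high; three wells 38 mm wide, 16 mm deep at y = -66, 0, +66 mm, x = 0. Origin at the centre of its underside (8 mm over the table), z up; well floors 6 mm above it. Rows stand parallel, 62 mm either side of the stud; which is nearer the robot varies
- high_row: high row for the short objectives: fixed black block 50 (x) x 200 (y) x 50 mm high; three wells 38 mm wide, 16 mm deep at y = -66, 0, +66 mm, x = 0. Origin at the centre of its underside (8 mm over the table), z up; well floors 34 mm above it. Rows stand parallel, 62 mm either side of the stud; which is nearer the robot varies
- plate: grey plastic cover plate, 184 x 184 x 6 mm with notched corners (213 mm across them), 0.26 kg, lying on the table, with a 45 mm round hole in the middle. Origin at the centre of its underside, z up. Two ribs for lifting, each 44 mm long (along x), 10 mm thick (along y), 34 mm high above the plate, centred at y = -62 and +62 mm, x = 0. Its yaw on the stud does not matter
- nut: brass wing nut, 0.2 kg, 98 mm high, standing mouth down; origin at the centre of its underside, z up. Flange 68 mm across, 6 mm high; hollow body 54 mm across up to 62 mm; mouth 50 mm wide, coned inside; three lugs inside, undersides at 14 mm. Origin above the carrier's: on the crown 148 mm (on its stops 152), dropped 137 to 141, fully down 116. Firmly held it drops only if pressed; let go on the crown it may tip
- wing (a point): in the nut's flat wing bar, on the axis, 84 mm above the nut's origin; bar 56 mm long (along the nut's x), 12 mm thick (along y), from 62 to 98 mm above the origin; grip it across the thickness
- long1: long microscope objective: plain aluminium barrel 34 mm across, 92 mm long in all, standing on the 2 mm mat about 85 mm from its neighbours; may be absent. Origin at the centre of its foot, z up. Foot bevelled from 28 to 34 mm across over the lowest 5 mm; the top 12 mm taper to an 18 mm nose; grip the barrel between
- long2: long microscope objective: plain aluminium barrel 34 mm across, 92 mm long in all, standing on the 2 mm mat about 85 mm from its neighbours; may be absent. Origin at the centre of its foot, z up. Foot bevelled from 28 to 34 mm across over the lowest 5 mm; the top 12 mm taper to an 18 mm nose; grip the barrel between
- long3: long microscope objective: plain aluminium barrel 34 mm across, 92 mm long in all, standing on the 2 mm mat about 85 mm from its neighbours; may be absent. Origin at the centre of its foot, z up. Foot bevelled from 28 to 34 mm across over the lowest 5 mm; the top 12 mm taper to an 18 mm nose; grip the barrel between
- short1: short microscope objective: plain aluminium barrel 34 mm across, 64 mm long in all, standing on the 2 mm mat about 85 mm from its neighbours; may be absent. Origin at the centre of its foot, z up. Foot bevelled from 28 to 34 mm across over the lowest 5 mm; the top 12 mm taper to an 18 mm nose; grip the barrel between
- short2: short microscope objective: plain aluminium barrel 34 mm across, 64 mm long in all, standing on the 2 mm mat about 85 mm from its neighbours; may be absent. Origin at the centre of its foot, z up. Foot bevelled from 28 to 34 mm across over the lowest 5 mm; the top 12 mm taper to an 18 mm nose; grip the barrel between
- short3: short microscope objective: plain aluminium barrel 34 mm across, 64 mm long in all, standing on the 2 mm mat about 85 mm from its neighbours; may be absent. Origin at the centre of its foot, z up. Foot bevelled from 28 to 34 mm across over the lowest 5 mm; the top 12 mm taper to an 18 mm nose; grip the barrel between
- cleaner: white bottle, 52 mm wide, 130 mm high, origin under its centre: leave alone
- slide_box: closed wooden slide box 90 x 160 x 35 mm, origin under its centre: leave alone
- dish: white dish 90 mm wide, 20 mm high, origin under its centre: leave alone

How it is judged (in metres and radians):
At the end, for the whole second after the job is handed in: Each objective present stands upright in a well of its own row, foot within 4 mm of the floor; plate on the shoulder within 3 mm, level (0.06 rad); nut on the stud, upright, within 2.5 mm of fully down on the plate; all at rest (x of long1 in the frame of low_row between -0.008 and 0.008 m and y of long1 in the frame of low_row between -0.08 and 0.08 m and z of each of long1, long2, long3 in the frame of low_row below 0.01 m and angle between each of long1, long2, long3, short1, short2, short3's own z axis and vertical below 0.12 rad and linear speed of each of long1, long2, long3, short1, short2, short3 below 0.03 m/s and x of long2 in the frame of low_row between -0.008 and 0.008 m and y of long2 in the frame of low_row between -0.08 and 0.08 m and x of long3 in the frame of low_row between -0.008 and 0.008 m and y of long3 in the frame of low_row between -0.08 and 0.08 m and x of short1 in the frame of high_row between -0.008 and 0.008 m and y of short1 in the frame of high_row between -0.08 and 0.08 m and z of each of short1, short2, short3 in the frame of high_row below 0.038 m and x of short2 in the frame of high_row between -0.008 and 0.008 m and y of short2 in the frame of high_row between -0.08 and 0.08 m and x of short3 in the frame of high_row between -0.008 and 0.008 m and y of short3 in the frame of high_row between -0.08 and 0.08 m and z of plate in the frame of carrier between 0.106 and 0.113 m and angle between plate's own z axis and vertical below 0.06 rad and z of nut in the frame of carrier between 0.112 and 0.1185 m and horizontal distance between nut and carrier below 0.006 m and angle between nut's own z axis and vertical below 0.08 rad and linear speed of nut below 0.02 m/s and angular speed of nut below 0.2 rad/s); the robot touches nothing.
It fails at once if an objective is knocked over (angle between any of long1, long2, long3, short1, short2, short3's own z axis and vertical above 0.9 rad).
It fails at once if the bottle, the slide box or the dish is disturbed (moved over 25 mm) (distance of any of cleaner, slide_box, dish from where it was at the start of the episode above 0.025 m).
Of long1, long2, long3, short1, short2, short3 only 3 to 5 are there at a start; the rules pass over those that are not, and their reading is None.
At some moment in a run one of plate, nut may be knocked a few centimetres aside while the robot is not near it.
It also fails if it takes over 210 s, if anything falls off the work surface, if the arm or the gripper's body presses on something with over 40 N, if the wrist force passes 120 N, or if a joint passes its speed limit or range.

## Robot

A 6-joint arm with a two-finger parallel gripper is mounted at the origin on the work surface. World frame = base frame: x ahead of the robot, y to its left, z up, the work surface at z = 0. Lengths are in mm, angles in rad, forces in N, time in s.
With the tool pointing down it reaches from about 350 to 775 mm from the base axis. Payload 7.3 kg.
Tool frame: the origin (TCP) lies at the centre of the arm's flange, where the gripper is bolted on; the fingertips stand 178 mm ahead of it and the grasp point (between the pads) lies 159 mm ahead of it; z points along the fingers, y is the direction in which the jaws open and shut (so a half turn about z gives the same grasp; the last joint's range is limited). The gripper opens to 92 mm and grips with 3 to 60 N. Pads are 19 mm wide; open, the fingers measure 130 mm over their backs; the gripper's body (75 mm by 190 mm) begins 47 mm behind the grasp point.
Start: joints at [1.154, 0.342, 1.524, -0, 1.275, -0.146], TCP at [140.417, 505.876, 404.741] pointing down, gripper open.
Joint ranges: [-2.53, 2.53], [-0.77, 2.02], [0.04, 2.7], [-1, 4.14], [0.28, 2.66], [-3.11, 3.11]. Speed limits (rad/s): [2.57, 2.57, 3.14, 3.14, 3.14, 3.14].

## Interface

Orientations are given as [roll, pitch, yaw] about the fixed x, y, z axes, in that order (R = Rz(yaw) Ry(pitch) Rx(roll)).
In Python, from plant import status, viewer, ticket gives the robot as it stands.
- The arm moves only by the tool play_rows, never from a script. Its argument "commands" is a list of rows, each an object with "offset": the shift along the tool's x, y, z in m, a list of three; "twist": the turn about the tool's z in degrees. A call has 1 to 5 rows; each row shifts and turns the commanded pose from where the row before left it, along the tool's axes as they then stand; what a row does not reach is not made up. A row lasts 1/10 s, in which the tool goes at most 50 mm and 8.59 degrees, less where a joint would pass 70% of its speed; a pose out of reach is approached as far as the arm can. A call with a gripper value outside its range is refused whole. "jaw" is the closure in counts, from 0 (fully open) to 255 (shut), set as the call begins (left out, the last holds). The fingers move at their own pace and stop on an object; the grip force is fixed at half the most. Time passes only in rows, so rows that do not move let the fingers close. It gives the time, the measured TCP pose, the force and the opening at its end, in the units of the state.
- status.get_obs(): the state, without advancing time (a new reading comes with each control period).
- viewer.capture(name): name is "side" or "top"; returns the picture (420x560x3 uint8, red, green, blue); there is no depth.
- viewer.camera_params(name): a dict with "fov_y" (degrees; the focal length in pixels is half the picture's height over the tangent of half this angle, whatever the lens; pixels are square), "cx", "cy" (the principal point, pixels), "rvec" (rotation vector, rad) and "tvec" (3), from world to camera coordinates, as OpenCV has them. Camera axes: x right, y down, z forward; pixel columns grow to the right and rows downward; lengths in mm; the calibration is good to about 2 mm. A picture is of the moment at which its call begins. camera_params takes no time and is no camera call.
- ticket.close_job(): hands the job in, once; it reports no verdict.
The state is a dict: "time": time; "joint_positions": joint angles; "dq": joint speeds; "tau": joint torques, N m; "tool_pos": TCP position; "tcp_rot": TCP orientation; "contact_force": force on the tool from outside, world axes, zero at the start; "moment": the same for the moment, N m; "grip_width": finger opening in mm.
Only numpy, scipy, OpenCV 4.12 (cv2) and the standard library are available. Lean on these libraries where they do the work, as an engineer would, in place of code of your own. Each camera call takes 0.05 s, during which the arm holds its last target.

## Working session

There is one attempt and no reset: what is moved stays moved. The work goes in short steps, Python scripts to look and compute and a tool call to move; the robot and the scene stay as the last step left them, time stands still between calls to the robot, and variables do not carry over. Pictures are saved under pics/ and viewed, and the job is handed in when it is done.

Besides the shell and the picture viewer there is one more tool, called by a JSON object that holds its "op" and its "data", one argument or row to a line. play_rows: Moves the arm, as the interface text tells. Its arguments: {"type":"object","properties":{"commands":{"type":"array"},"jaw":{"type":"number"}},"required":["commands"]}

```bash
ls -a; mkdir -p pics
python3 - <<'E'
from plant import status, viewer, ticket
import cv2
print(status.get_obs())
for n in ("side","top"):
    print(n,viewer.camera_params(n))
    im=viewer.capture(n); cv2.imwrite(f"pics/{n}0.png",im[:,:,::-1])
E
```

```text
.
..
pics
{'time': 0.0, 'joint_positions': array([ 1.15396017e+00,  3.42697176e-01,  1.52500073e+00, -1.95696454e-05,
        1.27540729e+00, -1.45979570e-01]), 'dq': array([-0.00092215,  0.00016451,  0.00153505,  0.00149251,  0.00010625,
       -0.00098868]), 'tau': array([-1.22780824e-03, -4.31250894e+01, -2.44218117e+01,  7.16584269e-02,
        5.59301418e-02, -7.92515084e-05]), 'tool_pos': array([140.3821787 , 505.74131801, 404.06370924]), 'tcp_rot': array([-3.14009348e+00, -2.01501946e-04,  2.87074163e+00]), 'contact_force': array([0.66044584, 0.07841072, 0.17305916]), 'moment': array([ 0.01263917,  0.01960791, -0.01581301]), 'grip_width': 91.63112760111117}
side {'fov_y': 42.58375051790935, 'cx': 271.079335835055, 'cy': 213.94187021706958, 'rvec': array([ 2.10785031, -0.64088883,  0.29763997]), 'tvec': array([-516.28476541,  284.10642101, 1143.03622094])}
top {'fov_y': 53.97445172999171, 'cx': 273.76386493979766, 'cy': 211.34796358406518, 'rvec': array([ 2.18211397, -2.15729639,  0.12679347]), 'tvec': array([   7.62796648,  626.9611859 , 1035.3233205 ])}
```

View pics/side0.png

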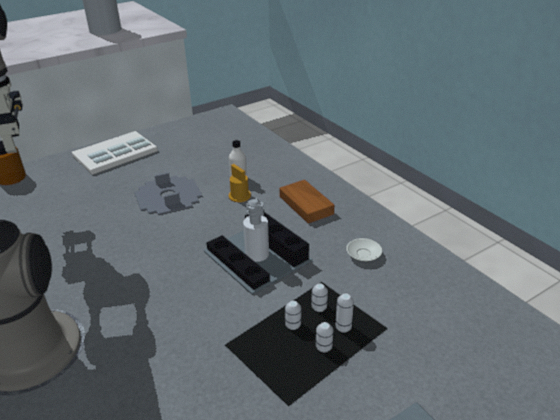

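View pics/top0.png

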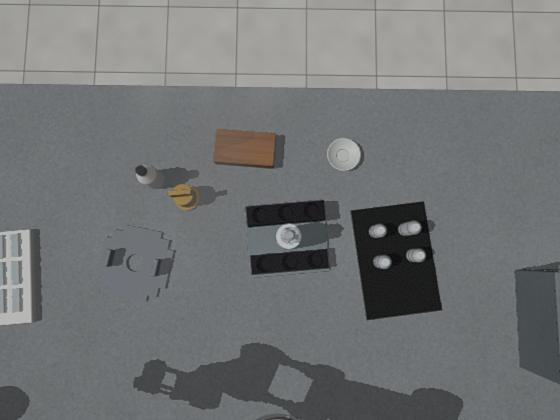

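```bash
cat > h.py <<'E'
import numpy as np, cv2
from plant import status, viewer, ticket
P={}
for n in ("side","top"):
    c=viewer.camera_params(n); f=210/np.tan(np.radians(c['fov_y']/2))
    K=np.array([[f,0,c['cx']],[0,f,c['cy']],[0,0,1]]); R=cv2.Rodrigues(np.array(c['rvec']))[0]; P[n]=(K,R,np.array(c['tvec'],float),np.array(c['rvec'],float))
def proj(n,p):
    K,R,t,rv=P[n]; return cv2.projectPoints(np.atleast_2d(np.array(p,float)),rv,t,K,None)[0][:,0]
def back(n,uv,z):
    K,R,t,_=P[n]; C=-R.T@t; d=R.T@np.linalg.inv(K)@np.array([uv[0],uv[1],1.]); return C+d*(z-C[2])/d[2]
def crop(n,im,box,s,name):
    x0,y0,x1,y1=box; cv2.imwrite(name,cv2.resize(im[y0:y1,x0:x1,::-1],None,fx=s,fy=s,interpolation=cv2.INTER_CUBIC))
E
python3 - <<'E'
from h import *
for n in P: 
    K,R,t,_=P[n]; print(n,-R.T@t, R.T[:,2],K[0,0])
im=cv2.imread('pics/top0.png')[:,:,::-1]; crop('top',im,(235,190,445,330),3.8,'pics/c1.png')
crop('top',im,(90,140,250,310),3.5,'pics/c2.png')
im=cv2.imread('pics/side0.png')[:,:,::-1]; crop('side',im,(200,190,400,370),3.3,'pics/c3.png')
crop('side',im,(120,130,320,250),4,'pics/c4.png')
E
```

```text
side [  31.99871967 -937.51045889  879.68655852] [ 0.43308395  0.69142551 -0.57824653] 538.8479089282312
top [ 511.27243187   23.22590745 1096.85639447] [ 0.10807742 -0.00788164 -0.99411124] 412.37546705248207
```

View pics/c1.png

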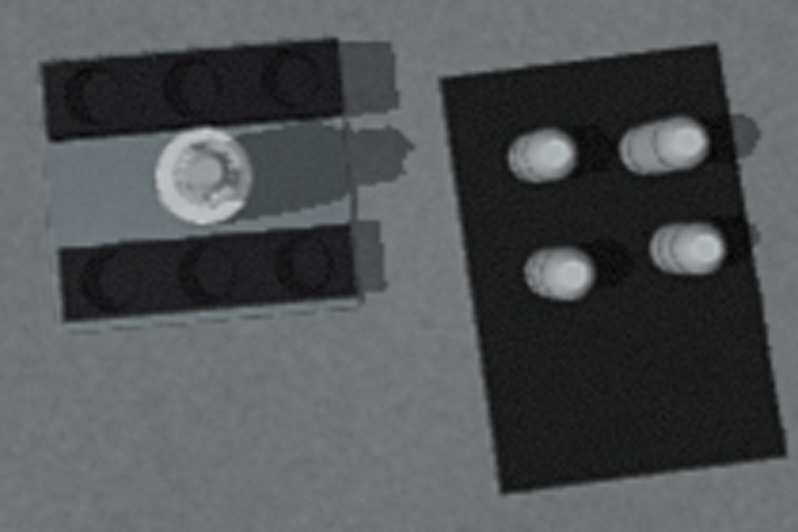

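View pics/c2.png

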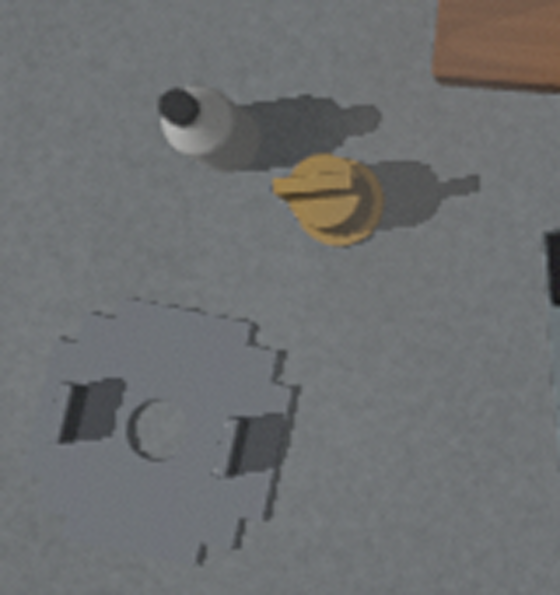

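View pics/c3.png

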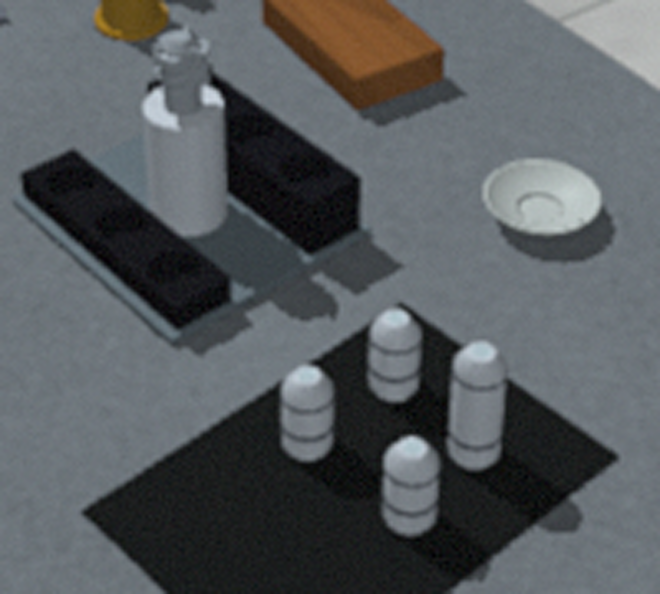

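View pics/c4.png

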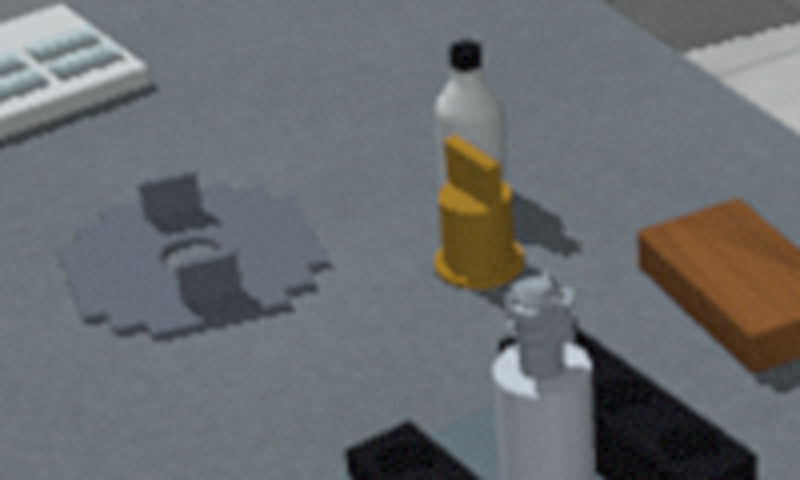

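```bash
cat >> h.py <<'E'
from scipy.optimize import least_squares
def ring(r,z,n=40):
    a=np.linspace(0,2*np.pi,n,endpoint=False); return np.c_[r*np.cos(a),r*np.sin(a),np.full(n,z)]
def box(lx,ly,z0,z1):
    return np.array([[sx*lx/2,sy*ly/2,z] for sx in(-1,1) for sy in(-1,1) for z in(z0,z1)])
def obj_parts(h): return [np.vstack([ring(14,0),ring(17,5),ring(17,h-12),ring(9,h)])]
NUT=[np.vstack([ring(34,0),ring(34,6)]),np.vstack([ring(27,6),ring(27,62)]),box(56,12,62,98)]
def place(p,x,y,z,yaw):
    c,s=np.cos(yaw),np.sin(yaw); return p@np.array([[c,s,0],[-s,c,0],[0,0,1]])+[x,y,z]
S=4
def mmask(n,parts,x,y,z,yaw=0,shape=(420,560)):
    m=np.zeros((shape[0]*S,shape[1]*S),np.uint8)
    for p in parts:
        uv=proj(n,place(p,x,y,z,yaw)); q=cv2.convexHull((((uv+.5)*S-.5)*16).astype(np.int32))
        cv2.fillConvexPoly(m,q,1,cv2.LINE_8,4)
    return cv2.resize(m.astype(np.float32),(shape[1],shape[0]),interpolation=cv2.INTER_AREA)
def cen(m):
    yy,xx=np.mgrid[:m.shape[0],:m.shape[1]]; a=m.sum(); return np.array([(m*xx).sum()/a,(m*yy).sum()/a])
def fitc(n,mask,parts,z,x0,y0,yaw=0):
    c=cen(mask); xy=np.array([x0,y0],float)
    for _ in range(6):
        c0=cen(mmask(n,parts,*xy,z,yaw)); 
        J=np.c_[(proj(n,[xy[0]+1,xy[1],z+30])-proj(n,[*xy,z+30]))[0],(proj(n,[xy[0],xy[1]+1,z+30])-proj(n,[*xy,z+30]))[0]]
        xy=xy+np.linalg.solve(J,c-c0)
    mm=mmask(n,parts,*xy,z,yaw)
    return xy, mask.sum(), mm.sum(), np.minimum(mm,mask).sum()/np.maximum(mm,mask).sum()
E
cat > m1.py <<'E'
from h import *
t=cv2.imread('pics/top0.png'); s=cv2.imread('pics/side0.png')
def comp(im,boxx,f,minA=40):
    m=f(im).astype(np.uint8); k=np.zeros_like(m); x0,y0,x1,y1=boxx; k[y0:y1,x0:x1]=m[y0:y1,x0:x1]
    N,l,st,ce=cv2.connectedComponentsWithStats(k,connectivity=4); return [( (l==i).astype(np.float32),st[i],ce[i]) for i in range(1,N) if st[i][4]>minA]
g=lambda im: im.max(2)>70
for n,im,b,ff in (('top',t,(362,210,430,280),lambda im:im.max(2)>60),('side',s,(275,275,365,360),lambda im:im.max(2)>80)):
    for m,st,ce in comp(im,b,ff):
        g0=back(n,ce,40)
        res=[]
        for h in (64,92):
            r=fitc(n,m,obj_parts(h),2,g0[0],g0[1]); res.append((h,np.round(r[0],1),int(r[1]),int(r[2]),round(float(r[3]),3)))
        print(n,ce.round(1),res)
hsv=lambda im: (im[:,:,2].astype(int)-im[:,:,0]>50)
for n,im,b in (('top',t,(160,170,215,225)),('side',s,(215,155,262,215))):
    for m,st,ce in comp(im,b,hsv):
        g0=back(n,ce,40); best=None
        for yaw in np.radians(np.arange(0,180,3)):
            r=fitc(n,m,NUT,0,g0[0],g0[1],yaw)
            if best is None or r[3]>best[0]: best=(r[3],np.degrees(yaw),r)
        print(n,ce,best)
E
python3 m1.py
```

```text
top [427.9 218. ] [(64, array([ 614.3, -386.4]), 60, 231, 0.161), (92, array([ 612.7, -380.3]), 60, 295, 0.131)]
top [409.2 228.1] [(64, array([ 587.6, -336.8]), 282, 221, 0.78), (92, array([ 586.5, -331.4]), 282, 278, 0.95)]
top [377.3 230.7] [(64, array([ 579.9, -253.8]), 206, 204, 0.943), (92, array([ 578.9, -249.6]), 206, 249, 0.816)]
top [415.5 255. ] [(64, array([ 518.2, -351.5]), 227, 227, 0.941), (92, array([ 518.2, -345.9]), 227, 286, 0.791)]
top [381.8 261.5] [(64, array([ 500.8, -264. ]), 210, 208, 0.939), (92, array([ 500.9, -259.6]), 210, 255, 0.814)]
side [322.2 297.4] [(64, array([ 585.1, -258. ]), 3036, 388, 0.095), (92, array([ 575.6, -269.8]), 3036, 549, 0.12)]
side [323.9 336.7] [(64, array([ 518.4, -350.6]), 441, 445, 0.954), (92, array([ 509.9, -360.8]), 441, 624, 0.704)]
side [358.8 355.3] [(64, array([ 545.6, -427.6]), 107, 481, 0.219), (92, array([ 536.7, -436.6]), 107, 672, 0.158)]
top [179.85549133 189.84393064] (np.float32(0.2815297), np.float64(150.0), (array([681.96293344, 262.54875125]), np.float32(173.0), np.float32(614.5), np.float32(0.2815297)))
top [182.55421687 201.45783133] (np.float32(0.27389914), np.float64(144.0), (array([651.79553206, 254.39442107]), np.float32(166.0), np.float32(606.0625), np.float32(0.27389914)))
side [238.55290102 184.79863481] (np.float32(0.9063377), np.float64(90.0), (array([665.88334658, 248.15055056]), np.float32(586.0), np.float32(645.375), np.float32(0.9063377)))
```

```bash
cat > m2.py <<'E'
exec(open('m1.py').read().split("g=lambda")[0])
for n,im,b,h in (('side',s,(335,290,357,335),92),('side',s,(308,281,332,313),64),('side',s,(283,297,304,333),64)):
    for th in (100,130):
     for m,st,ce in comp(im,b,lambda im:im.max(2)>th):
        g0=back(n,ce,40)
        r=fitc(n,m,obj_parts(h),2,g0[0],g0[1]); print(n,h,th,np.round(r[0],1),int(r[1]),int(r[2]),round(float(r[3]),3))
for n,im,b in (('top',t,(160,170,215,225)),('side',s,(215,155,262,215))):
    m=np.zeros(im.shape[:2],np.float32); x0,y0,x1,y1=b
    d=(im[:,:,2].astype(int)-im[:,:,0]); m[y0:y1,x0:x1]=(d>15)[y0:y1,x0:x1]
    m=cv2.morphologyEx(m,cv2.MORPH_CLOSE,np.ones((3,3))); ce=cen(m)
    g0=back(n,ce,40); R=[]
    for yaw in range(0,180,3):
        r=fitc(n,m,NUT,0,g0[0],g0[1],np.radians(yaw)); R.append((float(r[3]),yaw,r[0].round(1),r[1],r[2]))
    print(n,sorted(R,key=lambda a:-a[0])[:4])
E
python3 m2.py
```

```text
side 92 100 [ 601.1 -317.7] 581 570 0.794
side 92 100 [ 556.6 -364. ] 75 612 0.122
side 92 130 [ 611.5 -302.2] 147 559 0.263
side 92 130 [ 582.5 -340.4] 90 589 0.153
side 64 100 [ 587.6 -238.1] 330 380 0.691
side 64 100 [ 624.4 -228.2] 41 369 0.111
side 64 100 [ 560.  -277.4] 65 401 0.162
side 64 130 [ 594.1 -232.5] 125 377 0.332
side 64 100 [ 508.  -248.4] 349 402 0.775
side 64 100 [ 483.1 -288.6] 64 426 0.15
side 64 130 [ 512.5 -242.7] 138 398 0.346
top [(0.9576390385627747, 96, array([665.5, 248.2]), np.float32(604.0), np.float32(614.875)), (0.9568844437599182, 99, array([665.5, 248.2]), np.float32(604.0), np.float32(612.9375)), (0.9545819163322449, 93, array([665.4, 248.2]), np.float32(604.0), np.float32(614.4375)), (0.9543585181236267, 102, array([665.6, 248.3]), np.float32(604.0), np.float32(613.6875))]
side [(0.9565500617027283, 96, array([665.4, 247.4]), np.float32(656.0), np.float32(658.3125)), (0.9549826979637146, 93, array([665.6, 247.9]), np.float32(656.0), np.float32(652.25)), (0.9499538540840149, 99, array([665. , 246.8]), np.float32(656.0), np.float32(663.875)), (0.9437289834022522, 90, array([665.9, 248.7]), np.float32(656.0), np.float32(645.8125))]
```

```bash
cat > m3.py <<'E'
exec(open('m1.py').read().split("g=lambda")[0])
for n,im,b,h in (('side',s,(335,290,356,334),92),('side',s,(308,282,330,313),64),('side',s,(282,297,304,331),64)):
     for m,st,ce in comp(im,b,lambda im:im.max(2)>65,150):
        g0=back(n,ce,40)
        r=fitc(n,m,obj_parts(h),2,g0[0],g0[1]); print(n,h,np.round(r[0],1),int(r[1]),int(r[2]),round(float(r[3]),3))
def un(pts,ox,oy,sc): return [((u+.5)/sc-.5+ox,(v+.5)/sc-.5+oy) for u,v in pts]
hi=np.array([[62+25,100,58],[62+25,-100,58],[62-25,-100,58],[62-25,100,58]],float)
lo=np.array([[-62+25,100,30],[-62+25,-100,30],[-62-25,-100,30],[-62-25,100,30]],float)
tp=un([(40,63),(338,38),(343,115),(50,140),(60,250),(352,225),(357,293),(63,322)],235,190,3.8)
M=np.vstack([hi,lo]); 
# side: low row top corners: far-left, .. c3 scale 3.3 off 200,190
sp=un([(22,175),(73,150),(230,275),(182,302),(359,178),(311,230)],200,190,3.3)
MS=np.array([lo[3],lo[0],lo[1],lo[2],hi[1],hi[2]])
def res(p,a,b,n):
    return (proj(n,place(a,p[0],p[1],0,p[2]))-np.array(b)).ravel()
x0=[560,20,0.05]
for name,f in (('top',lambda p:res(p,M,tp,'top')),('side',lambda p:res(p,MS,sp,'side')),('both',lambda p:np.r_[res(p,M,tp,'top'),res(p,MS,sp,'side')])):
    r=least_squares(f,x0,loss='soft_l1'); print(name,r.x.round(3),np.round(r.fun,1).reshape(-1,2).tolist())
print('shoulder top',back('top',un([(204,176)],235,190,3.8)[0],110))
E
python3 m3.py
```

```text
side 92 [ 592.7 -325.6] 719 577 0.781
side 64 [ 581.  -248.4] 460 386 0.788
side 64 [ 502.9 -256.8] 505 406 0.738
top [ 5.59353e+02 -2.07050e+01  9.80000e-02] [[0.1, 0.1], [0.1, -0.0], [0.8, -0.8], [-0.9, -0.5], [-0.6, -0.1], [-0.2, -0.3], [0.5, 1.3], [0.2, 0.6]]
side [ 5.59893e+02 -2.16720e+01  1.01000e-01] [[-0.6, -0.2], [0.1, -0.4], [0.8, 0.9], [-1.6, 2.1], [0.9, -0.4], [-0.0, -7.7]]
both [ 5.5966e+02 -2.0989e+01  1.0000e-01] [[0.2, 0.1], [0.1, -0.2], [0.8, -0.9], [-0.8, -0.6], [-0.5, -0.1], [-0.1, -0.5], [0.6, 1.1], [0.3, 0.5], [-0.8, -0.4], [-0.1, -0.6], [0.5, 0.8], [-1.9, 2.0], [0.7, -0.4], [-0.3, -7.7]]
shoulder top [559.77872919 -20.06130614 110.        ]
```

```bash
cat > ov.py <<'E'
from h import *
def overlay(n,im,items,boxx,sc,name):
    x0,y0,x1,y1=boxx; o=cv2.resize(im[y0:y1,x0:x1],None,fx=sc,fy=sc,interpolation=cv2.INTER_CUBIC)
    for pts,col in items:
        uv=(proj(n,pts)-[x0,y0]+.5)*sc-.5
        cv2.polylines(o,[(uv*16).astype(np.int32)],True,col,1,cv2.LINE_AA,4)
    cv2.imwrite(name,o)
if __name__=='__main__':
    its=[]
    C=(559.6,-21.0,0,0.1)
    for sx,zt in((62,58),(-62,30)):
        b=np.array([[25,100],[25,-100],[-25,-100],[-25,100]],float)
        its.append((place(np.c_[b+[sx,0],np.full(4,zt)],*C),(0,255,0)))
        for y in(-66,0,66): its.append((place(ring(19,zt)+[sx,y,0],*C),(0,255,255)))
    its+= [(place(ring(30,110),*C),(0,0,255)),(place(ring(8,171),*C),(255,0,255))]
    for x,y,h in((586.5,-331.4,92),(579.9,-253.8,64),(518.3,-351,64),(500.8,-264,64)):
        for r,z in((17,5),(17,h-12),(9,h)): its.append((ring(r,z+2)+[x,y,0],(0,0,255)))
    overlay('top',cv2.imread('pics/top0.png'),its,(235,190,445,290),3.8,'pics/o1.png')
    overlay('side',cv2.imread('pics/side0.png'),its,(200,190,400,370),3.3,'pics/o2.png')
E
python3 ov.py
```

```text
(no output)
```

View pics/o1.png

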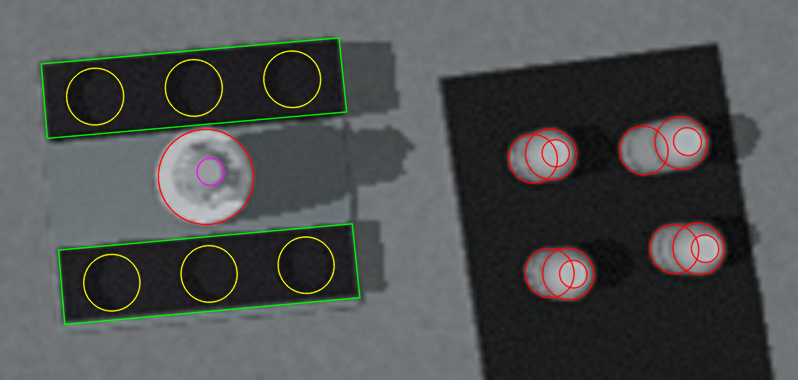

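View pics/o2.png

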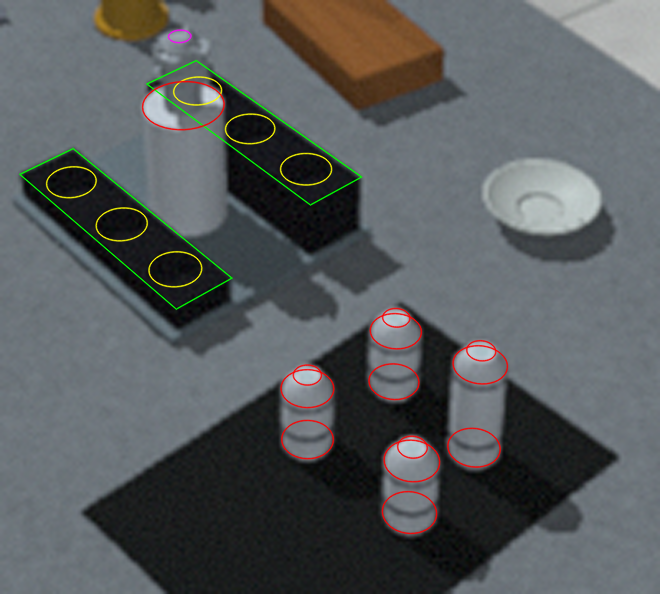

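```bash
cat > go.py <<'E'
import sys
from h import *
from scipy.spatial.transform import Rotation as Ro
# usage: go.py x y zgrasp jawdeg [nrows]: offset in rows, twisting evenly, tool frame of each row start
o=status.get_obs(); p=np.array(o['tool_pos']); R=Ro.from_euler('xyz',o['tcp_rot']); 
yaw=np.degrees(o['tcp_rot'][2]); x,y,z,j=map(float,sys.argv[1:5])
tz=R.as_matrix()[:,2]
d=np.array([x,y,z+159])-p
tw=((yaw-(j+90))+90)%180-90
print('t %.1f grasp %s yaw %.1f jaw %.1f width %.1f q6 %.2f F %s tilt %.2f'%(o['time'],(p-[0,0,159]).round(1),yaw,yaw-90,o['grip_width'],o['joint_positions'][5],np.round(o['contact_force'],1),np.degrees(np.arccos(-tz[2]))))
print('world d',d.round(1),'twist',round(tw,1), 'tool-frame d', (R.as_matrix().T@d).round(1))
n=max(int(np.ceil(np.linalg.norm(d)/45)),int(np.ceil(abs(tw)/8.5)),1)
if len(sys.argv)>5:n=int(sys.argv[5])
if n>1:
  M=R.as_matrix()
  for i in range(n):
    print(i,'offset',(M.T@(d/n)/1000).round(4).tolist(),'twist',round(tw/n,2)); M=M@Ro.from_euler('z',tw/n,degrees=True).as_matrix()
E
python3 go.py 586.5 -331.4 150 55
python3 - <<'E'
from h import *
for sx in(-62,62):
  for y in(-66,0,66): print(sx,y,place(np.array([[sx,y,0.]]),559.6,-20.8,0,.1).round(1))
E
```

```text
t 0.1 grasp [140.4 505.8 245.1] yaw 164.5 jaw 74.5 width 91.5 q6 -0.15 F [ 0.3  0.6 -0.5] tilt 0.08
world d [ 446.1 -837.2  -95.1] twist 19.5 tool-frame d [-653.8 -687.2   95.9]
0 offset [-0.0297, -0.0312, 0.0044] twist 0.89
1 offset [-0.0302, -0.0308, 0.0044] twist 0.89
2 offset [-0.0307, -0.0303, 0.0044] twist 0.89
3 offset [-0.0311, -0.0298, 0.0044] twist 0.89
4 offset [-0.0316, -0.0293, 0.0044] twist 0.89
5 offset [-0.032, -0.0288, 0.0044] twist 0.89
6 offset [-0.0325, -0.0284, 0.0044] twist 0.89
7 offset [-0.0329, -0.0278, 0.0044] twist 0.89
8 offset [-0.0333, -0.0273, 0.0044] twist 0.89
9 offset [-0.0338, -0.0268, 0.0044] twist 0.89
10 offset [-0.0342, -0.0263, 0.0044] twist 0.89
11 offset [-0.0346, -0.0258, 0.0044] twist 0.89
12 offset [-0.035, -0.0252, 0.0044] twist 0.89
13 offset [-0.0354, -0.0247, 0.0044] twist 0.89
14 offset [-0.0357, -0.0241, 0.0044] twist 0.89
15 offset [-0.0361, -0.0236, 0.0044] twist 0.89
16 offset [-0.0365, -0.023, 0.0044] twist 0.89
17 offset [-0.0368, -0.0224, 0.0044] twist 0.89
18 offset [-0.0372, -0.0219, 0.0044] twist 0.89
19 offset [-0.0375, -0.0213, 0.0044] twist 0.89
20 offset [-0.0378, -0.0207, 0.0044] twist 0.89
21 offset [-0.0381, -0.0201, 0.0044] twist 0.89
-62 -66 [[504.5 -92.7   0. ]]
-62 0 [[497.9 -27.    0. ]]
-62 66 [[491.3  38.7   0. ]]
62 -66 [[627.9 -80.3   0. ]]
62 0 [[621.3 -14.6   0. ]]
62 66 [[614.7  51.1   0. ]]
```

{"op": "play_rows", "data": {
  "commands": [
    {"offset":[-0.045,-0.0135,0],"twist":4},
    {"offset":[-0.044,-0.017,0],"twist":4},
    {"offset":[-0.042,-0.02,0],"twist":4},
    {"offset":[-0.041,-0.023,0],"twist":4},
    {"offset":[-0.039,-0.026,0],"twist":3.5}
  ],
  "jaw": 80
}}

```text
time: 0.6
tool_pos: [293.0, 331.6, 404.4]
tcp_rot: [-3.141, 0.0, 2.528]
contact_force: [1.0, -0.2, 0.4]
grip_width: 63.4
```

```bash
python3 go.py 586.5 -331.4 170 55
```

```text
t 0.6 grasp [293.  331.6 245.4] yaw 144.8 jaw 54.8 width 63.4 q6 -0.28 F [ 1.  -0.2  0.4] tilt 0.01
world d [ 293.5 -663.   -75.4] twist -0.2 tool-frame d [-621.9 -372.9   75.5]
0 offset [-0.0366, -0.0219, 0.0044] twist -0.01
1 offset [-0.0366, -0.0219, 0.0044] twist -0.01
2 offset [-0.0366, -0.0219, 0.0044] twist -0.01
3 offset [-0.0366, -0.022, 0.0044] twist -0.01
4 offset [-0.0366, -0.022, 0.0044] twist -0.01
5 offset [-0.0366, -0.022, 0.0044] twist -0.01
6 offset [-0.0366, -0.022, 0.0044] twist -0.01
7 offset [-0.0366, -0.022, 0.0044] twist -0.01
8 offset [-0.0365, -0.022, 0.0044] twist -0.01
9 offset [-0.0365, -0.022, 0.0044] twist -0.01
10 offset [-0.0365, -0.022, 0.0044] twist -0.01
11 offset [-0.0365, -0.022, 0.0044] twist -0.01
12 offset [-0.0365, -0.022, 0.0044] twist -0.01
13 offset [-0.0365, -0.022, 0.0044] twist -0.01
14 offset [-0.0365, -0.022, 0.0044] twist -0.01
15 offset [-0.0365, -0.022, 0.0044] twist -0.01
16 offset [-0.0365, -0.022, 0.0044] twist -0.01
```

{"op": "play_rows", "data": {
  "commands": [
    {"offset":[-0.041,-0.0246,0],"twist":0},
    {"offset":[-0.041,-0.0246,0],"twist":0},
    {"offset":[-0.041,-0.0246,0],"twist":0},
    {"offset":[-0.041,-0.0246,0],"twist":0},
    {"offset":[-0.041,-0.0246,0],"twist":0}
  ]
}}

```text
time: 1.1
tool_pos: [389.4, 112.9, 404.7]
tcp_rot: [3.141, -0.0, 2.531]
contact_force: [2.0, 0.2, 0.3]
grip_width: 63.0
```

{"op": "play_rows", "data": {
  "commands": [
    {"offset":[-0.041,-0.0246,0],"twist":0},
    {"offset":[-0.041,-0.0246,0],"twist":0},
    {"offset":[-0.041,-0.0246,0],"twist":0},
    {"offset":[-0.041,-0.0246,0],"twist":0},
    {"offset":[-0.041,-0.0246,0],"twist":0}
  ]
}}

```text
time: 1.6
tool_pos: [486.8, -105.7, 404.4]
tcp_rot: [3.141, -0.001, 2.53]
contact_force: [1.9, 1.3, 0.5]
grip_width: 63.0
```

```bash
python3 go.py 586.5 -331.4 170 55
```

```text
t 1.6 grasp [ 486.8 -105.7  245.4] yaw 145.0 jaw 55.0 width 63.0 q6 -1.33 F [1.9 1.3 0.5] tilt 0.04
world d [  99.7 -225.7  -75.4] twist -0.0 tool-frame d [-211.3 -127.6   75.3]
0 offset [-0.0352, -0.0213, 0.0125] twist -0.01
1 offset [-0.0352, -0.0213, 0.0125] twist -0.01
2 offset [-0.0352, -0.0213, 0.0125] twist -0.01
3 offset [-0.0352, -0.0213, 0.0125] twist -0.01
4 offset [-0.0352, -0.0213, 0.0125] twist -0.01
5 offset [-0.0352, -0.0213, 0.0125] twist -0.01
```

{"op": "play_rows", "data": {
  "commands": [
    {"offset":[-0.041,-0.0246,0],"twist":0},
    {"offset":[-0.041,-0.0246,0],"twist":0},
    {"offset":[-0.041,-0.0246,0],"twist":0},
    {"offset":[-0.041,-0.0246,0],"twist":0},
    {"offset":[-0.03,-0.018,0],"twist":0}
  ]
}}

```text
time: 2.1
tool_pos: [579.0, -313.1, 403.7]
tcp_rot: [-3.141, -0.001, 2.529]
contact_force: [1.0, 0.1, 0.2]
grip_width: 63.1
```

{"op": "play_rows", "data": {
  "commands": [
    {"offset":[0,0,0],"twist":0},
    {"offset":[0,0,0],"twist":0}
  ]
}}

```text
time: 2.3
tool_pos: [578.5, -310.7, 403.3]
tcp_rot: [3.141, -0.002, 2.529]
contact_force: [-0.3, -0.1, -0.3]
grip_width: 63.2
```

```bash
python3 go.py 586.5 -331.4 170 55
```

```text
t 2.3 grasp [ 578.5 -310.7  244.3] yaw 144.9 jaw 54.9 width 63.2 q6 -1.57 F [-0.3 -0.1 -0.3] tilt 0.14
world d [  8.  -20.7 -74.3] twist -0.1 tool-frame d [-18.6 -12.4  74.3]
0 offset [-0.0093, -0.0062, 0.0371] twist -0.04
1 offset [-0.0093, -0.0062, 0.0371] twist -0.04
```

{"op": "play_rows", "data": {
  "commands": [
    {"offset":[-0.0093,-0.0062,0.037],"twist":0},
    {"offset":[-0.0093,-0.0062,0.037],"twist":0},
    {"offset":[0,0,0.03],"twist":0},
    {"offset":[0,0,0.01],"twist":0},
    {"offset":[0,0,0],"twist":0}
  ]
}}

```text
time: 2.8
tool_pos: [586.5, -329.8, 289.8]
tcp_rot: [3.141, -0.003, 2.532]
contact_force: [0.2, -0.5, 0.1]
grip_width: 63.1
```

```bash
python3 go.py 586.5 -331.4 62 55
python3 - <<'E'
from h import *
im=viewer.capture('side'); crop('side',im,(250,200,400,370),3.4,'pics/a1.png')
E
```

```text
t 2.8 grasp [ 586.5 -329.8  130.8] yaw 145.0 jaw 55.0 width 63.1 q6 -1.59 F [ 0.2 -0.5  0.1] tilt 0.18
world d [ -0.   -1.6 -68.8] twist 0.0 tool-frame d [-1.1 -1.4 68.7]
0 offset [-0.0006, -0.0007, 0.0344] twist 0.02
1 offset [-0.0006, -0.0007, 0.0344] twist 0.02
```

View pics/a1.png

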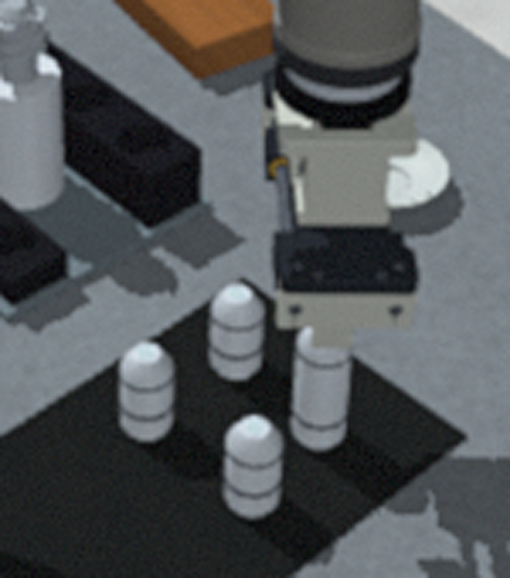

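{"op": "play_rows", "data": {
  "commands": [
    {"offset":[-0.0006,-0.0008,0.02],"twist":0},
    {"offset":[-0.0006,-0.0008,0.025],"twist":0},
    {"offset":[0,0,0.015],"twist":0},
    {"offset":[0,0,0.008],"twist":0},
    {"offset":[0,0,0],"twist":0}
  ]
}}

```text
time: 3.35
tool_pos: [586.9, -332.9, 222.7]
tcp_rot: [3.141, -0.0, 2.531]
contact_force: [-0.8, 0.0, -0.8]
grip_width: 63.1
```

```bash
python3 go.py 586.5 -331.4 62 55
```

```text
t 3.4 grasp [ 586.9 -332.9   63.7] yaw 145.0 jaw 55.0 width 63.1 q6 -1.59 F [-0.8  0.  -0.8] tilt 0.03
world d [-0.4  1.5 -1.7] twist -0.0 tool-frame d [1.2 1.  1.7]
```

{"op": "play_rows", "data": {
  "commands": [
    {"offset":[0,0,0],"twist":0},
    {"offset":[0,0,0],"twist":0},
    {"offset":[0,0,0],"twist":0},
    {"offset":[0,0,0],"twist":0},
    {"offset":[0,0,0],"twist":0}
  ],
  "jaw": 255
}}

```text
time: 3.85
tool_pos: [586.9, -333.2, 223.2]
tcp_rot: [3.142, 0.001, 2.53]
contact_force: [0.5, 0.8, 1.3]
grip_width: 33.7
```

```bash
python3 go.py 504.5 -92.7 200 5.7
```

```text
t 3.9 grasp [ 586.9 -333.2   64.2] yaw 145.0 jaw 55.0 width 33.7 q6 -1.59 F [0.5 0.8 1.3] tilt 0.05
world d [-82.4 240.5 135.8] twist 49.3 tool-frame d [ 205.4  149.7 -135.9]
0 offset [0.0293, 0.0214, -0.0194] twist 7.04
1 offset [0.0317, 0.0176, -0.0194] twist 7.04
2 offset [0.0337, 0.0136, -0.0194] twist 7.04
3 offset [0.0351, 0.0094, -0.0194] twist 7.04
4 offset [0.036, 0.005, -0.0194] twist 7.04
5 offset [0.0363, 0.0006, -0.0194] twist 7.04
6 offset [0.0361, -0.0039, -0.0194] twist 7.04
```

{"op": "play_rows", "data": {
  "commands": [
    {"offset":[0,0,-0.02],"twist":0},
    {"offset":[0,0,-0.04],"twist":0},
    {"offset":[0,0,-0.04],"twist":0},
    {"offset":[0,0,-0.01],"twist":0},
    {"offset":[0,0,0],"twist":0}
  ]
}}

```text
time: 4.35
tool_pos: [586.9, -333.2, 334.5]
tcp_rot: [-3.142, 0.004, 2.53]
contact_force: [0.0, 0.6, -1.4]
grip_width: 33.4
```

```bash
python3 go.py 504.5 -92.7 170 5.7 10
```

```text
t 4.3 grasp [ 586.9 -333.2  175.5] yaw 145.0 jaw 55.0 width 33.4 q6 -1.59 F [ 0.   0.6 -1.4] tilt 0.21
world d [-82.4 240.5  -5.5] twist 49.3 tool-frame d [205.5 149.7   4.7]
0 offset [0.0206, 0.015, 0.0005] twist 4.93
1 offset [0.0218, 0.0131, 0.0005] twist 4.93
2 offset [0.0228, 0.0112, 0.0005] twist 4.93
3 offset [0.0237, 0.0092, 0.0005] twist 4.93
4 offset [0.0244, 0.0072, 0.0005] twist 4.93
5 offset [0.0249, 0.005, 0.0005] twist 4.93
6 offset [0.0253, 0.0029, 0.0005] twist 4.93
7 offset [0.0254, 0.0007, 0.0005] twist 4.93
8 offset [0.0254, -0.0015, 0.0005] twist 4.93
9 offset [0.0252, -0.0037, 0.0005] twist 4.93
```

{"op": "play_rows", "data": {
  "commands": [
    {"offset":[0.0206,0.015,0.0],"twist":5},
    {"offset":[0.0218,0.0131,0.0],"twist":5},
    {"offset":[0.0228,0.0112,0.0],"twist":5},
    {"offset":[0.0237,0.0092,0.0],"twist":5},
    {"offset":[0.0244,0.0072,0.0],"twist":5}
  ]
}}

```text
time: 4.85
tool_pos: [544.8, -211.5, 329.9]
tcp_rot: [-3.139, -0.004, 2.09]
contact_force: [-0.6, 0.1, -1.4]
grip_width: 33.4
```

{"op": "play_rows", "data": {
  "commands": [
    {"offset":[0.0249,0.005,0.0],"twist":5},
    {"offset":[0.0253,0.0029,0.0],"twist":5},
    {"offset":[0.0254,0.0007,0.0],"twist":5},
    {"offset":[0.0254,-0.0015,0.0],"twist":5},
    {"offset":[0.0252,-0.0037,0.0],"twist":4.3}
  ]
}}

```text
time: 5.35
tool_pos: [504.5, -90.9, 330.3]
tcp_rot: [-3.137, -0.002, 1.666]
contact_force: [0.5, 0.3, -1.0]
grip_width: 33.7
```

{"op": "play_rows", "data": {
  "commands": [
    {"offset":[0,0,0],"twist":0},
    {"offset":[0,0,0],"twist":0}
  ]
}}

```text
time: 5.55
tool_pos: [505.2, -91.7, 331.2]
tcp_rot: [-3.139, -0.001, 1.672]
contact_force: [0.2, -0.1, -1.1]
grip_width: 33.4
```

```bash
python3 go.py 504.5 -92.7 110 5.7
```

```text
t 5.5 grasp [505.2 -91.7 172.2] yaw 95.8 jaw 5.8 width 33.4 q6 -0.43 F [ 0.2 -0.1 -1.1] tilt 0.16
world d [ -0.7  -1.  -62.2] twist 0.1 tool-frame d [-1.  -0.7 62.2]
0 offset [-0.0005, -0.0003, 0.0311] twist 0.05
1 offset [-0.0005, -0.0003, 0.0311] twist 0.05
```

{"op": "play_rows", "data": {
  "commands": [
    {"offset":[-0.0023,-0.0008,0.03],"twist":0},
    {"offset":[0,0,0.03],"twist":0},
    {"offset":[0,0,0.01],"twist":0},
    {"offset":[0,0,0],"twist":0},
    {"offset":[0,0,0],"twist":0}
  ]
}}

```text
time: 6.05
tool_pos: [505.5, -94.9, 263.2]
tcp_rot: [3.141, 0.0, 1.67]
contact_force: [0.1, 0.3, -0.7]
grip_width: 33.5
```

```bash
python3 go.py 504.6 -94.1 76 5.7;python3 - <<'E'
from h import *
im=viewer.capture('side'); crop('side',im,(190,170,340,310),4,'pics/a2.png')
im=viewer.capture('top'); crop('side',im,(230,180,350,300),4,'pics/a3.png')
E
```

```text
t 6.0 grasp [505.5 -94.9 104.2] yaw 95.7 jaw 5.7 width 33.5 q6 -0.43 F [ 0.1  0.3 -0.7] tilt 0.04
world d [ -0.9   0.8 -28.2] twist -0.0 tool-frame d [ 0.9 -0.8 28.2]
```

View pics/a2.png

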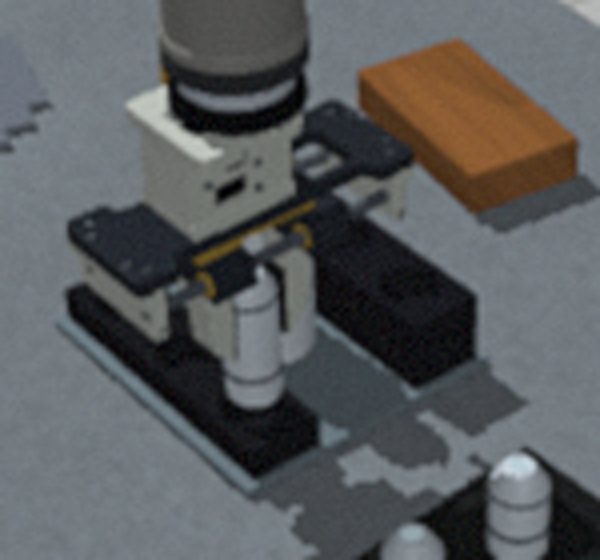

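View pics/a3.png

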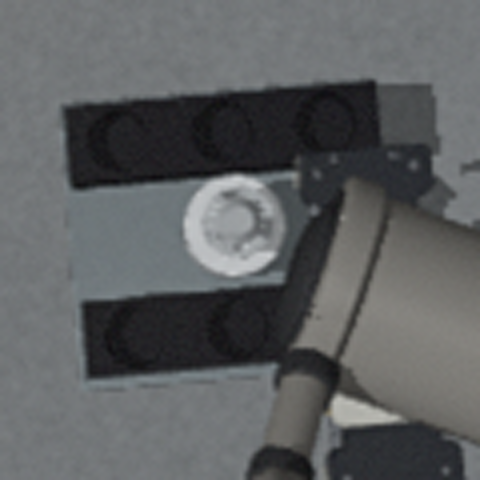

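{"op": "play_rows", "data": {
  "commands": [
    {"offset":[0.0008,-0.0008,0.006],"twist":0},
    {"offset":[0,0,0.006],"twist":0},
    {"offset":[0,0,0.005],"twist":0},
    {"offset":[0,0,0.004],"twist":0},
    {"offset":[0,0,0],"twist":0}
  ]
}}

```text
time: 6.65
tool_pos: [504.0, -93.5, 241.0]
tcp_rot: [-3.141, -0.001, 1.67]
contact_force: [0.7, 0.8, -2.9]
grip_width: 33.6
```

```bash
python3 go.py 504.6 -94.1 76 5.7
```

```text
t 6.7 grasp [504.  -93.5  82. ] yaw 95.7 jaw 5.7 width 33.6 q6 -0.43 F [ 0.7  0.8 -2.9] tilt 0.06
world d [ 0.6 -0.6 -6. ] twist -0.0 tool-frame d [-0.6  0.5  6. ]
```

{"op": "play_rows", "data": {
  "commands": [
    {"offset":[0,0,0.003],"twist":0},
    {"offset":[0,0,0.003],"twist":0},
    {"offset":[0,0,0.001],"twist":0},
    {"offset":[0,0,0],"twist":0}
  ]
}}

```text
time: 7.05
tool_pos: [504.3, -93.6, 235.1]
tcp_rot: [3.141, -0.0, 1.67]
contact_force: [0.5, 2.4, 2.0]
grip_width: 33.1
```

```bash
python3 go.py 504.6 -94.1 76 5.7
```

```text
t 7.0 grasp [504.3 -93.6  76.1] yaw 95.7 jaw 5.7 width 33.1 q6 -0.43 F [0.5 2.4 2. ] tilt 0.04
world d [ 0.3 -0.5 -0.1] twist -0.0 tool-frame d [-0.5  0.3  0.1]
```

{"op": "play_rows", "data": {
  "commands": [
    {"offset":[0,0,0],"twist":0},
    {"offset":[0,0,0],"twist":0},
    {"offset":[0,0,0],"twist":0},
    {"offset":[0,0,0],"twist":0}
  ],
  "jaw": 80
}}

```text
time: 7.45
tool_pos: [504.1, -93.8, 234.7]
tcp_rot: [3.142, 0.0, 1.67]
contact_force: [0.3, -0.4, 0.5]
grip_width: 60.1
```

{"op": "play_rows", "data": {
  "commands": [
    {"offset":[0,0,-0.02],"twist":0},
    {"offset":[0,0,-0.04],"twist":0},
    {"offset":[0,0,-0.04],"twist":0},
    {"offset":[0,0,-0.01],"twist":0}
  ]
}}

```text
time: 7.85
tool_pos: [504.9, -94.0, 348.9]
tcp_rot: [3.135, 0.003, 1.67]
contact_force: [-0.1, -0.3, -0.2]
grip_width: 63.0
```

```bash
python3 go.py 579.9 -253.8 190 55;python3 - <<'E'
from h import *
im=viewer.capture('side'); crop('side',im,(190,170,400,360),3,'pics/a4.png')
E
```

```text
t 7.8 grasp [504.9 -94.  189.9] yaw 95.7 jaw 5.7 width 63.0 q6 -0.43 F [-0.1 -0.3 -0.2] tilt 0.43
world d [ 7.500e+01 -1.598e+02  1.000e-01] twist -49.3 tool-frame d [-166.5   58.8    0.8]
0 offset [-0.0277, 0.0098, 0.0001] twist -8.22
1 offset [-0.0289, 0.0057, 0.0001] twist -8.22
2 offset [-0.0294, 0.0015, 0.0001] twist -8.22
3 offset [-0.0293, -0.0027, 0.0001] twist -8.22
4 offset [-0.0286, -0.0068, 0.0001] twist -8.22
5 offset [-0.0273, -0.0109, 0.0001] twist -8.22
```

View pics/a4.png

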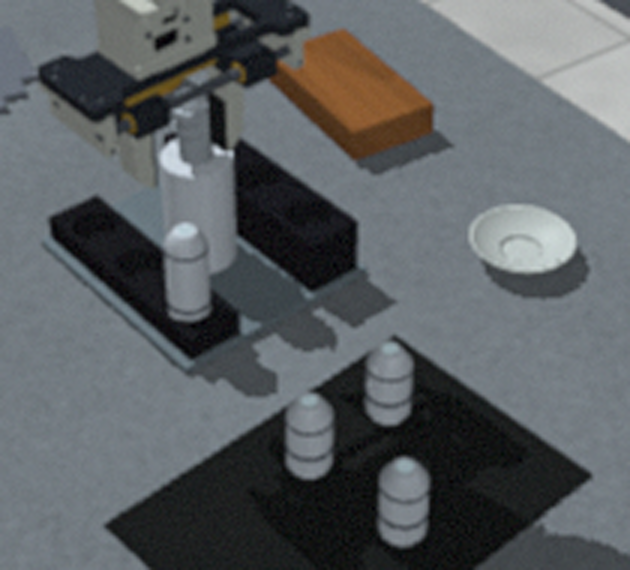

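```bash
python3 go.py 579.9 -253.8 190 96.5 11
```

```text
t 7.9 grasp [504.8 -93.9 189.5] yaw 95.7 jaw 5.7 width 62.8 q6 -0.43 F [0.3 0.3 1.5] tilt 0.40
world d [  75.1 -159.9    0.5] twist 89.2 tool-frame d [-166.5   58.9    0.4]
0 offset [-0.0151, 0.0054, 0.0] twist 8.11
1 offset [-0.0142, 0.0074, 0.0] twist 8.11
2 offset [-0.013, 0.0094, 0.0] twist 8.11
3 offset [-0.0116, 0.0111, 0.0] twist 8.11
4 offset [-0.0099, 0.0126, 0.0] twist 8.11
5 offset [-0.008, 0.0139, 0.0] twist 8.11
6 offset [-0.006, 0.0149, 0.0] twist 8.11
7 offset [-0.0038, 0.0156, 0.0] twist 8.11
8 offset [-0.0016, 0.016, 0.0] twist 8.11
9 offset [0.0007, 0.016, 0.0] twist 8.11
10 offset [0.0029, 0.0158, 0.0] twist 8.11
```

{"op": "play_rows", "data": {
  "commands": [
    {"offset":[-0.0151,0.0054,0.0],"twist":8.1},
    {"offset":[-0.0142,0.0074,0.0],"twist":8.1},
    {"offset":[-0.013,0.0094,0.0],"twist":8.1},
    {"offset":[-0.0116,0.0111,0.0],"twist":8.1},
    {"offset":[-0.0099,0.0126,0.0],"twist":8.1}
  ]
}}

```text
time: 8.4
tool_pos: [538.2, -166.7, 343.0]
tcp_rot: [-3.139, 0.0, 0.957]
contact_force: [0.6, 0.5, -0.6]
grip_width: 62.8
```

{"op": "play_rows", "data": {
  "commands": [
    {"offset":[-0.008,0.0139,0.0],"twist":8.1},
    {"offset":[-0.006,0.0149,0.0],"twist":8.1},
    {"offset":[-0.0038,0.0156,0.0],"twist":8.1},
    {"offset":[-0.0016,0.016,0.0],"twist":8.1},
    {"offset":[0.0007,0.016,0.0],"twist":8.1}
  ]
}}

```text
time: 8.9
tool_pos: [572.5, -239.4, 342.7]
tcp_rot: [-3.14, 0.002, 0.25]
contact_force: [-0.2, -0.6, -1.0]
grip_width: 62.7
```

{"op": "play_rows", "data": {
  "commands": [
    {"offset":[0.0029,0.0158,0.03],"twist":8.1},
    {"offset":[0,0,0.03],"twist":0},
    {"offset":[0,0,0.02],"twist":0},
    {"offset":[0,0,0],"twist":0},
    {"offset":[0,0,0],"twist":0}
  ]
}}

```text
time: 9.4
tool_pos: [579.2, -253.3, 263.9]
tcp_rot: [-3.14, 0.001, 0.115]
contact_force: [0.2, 0.3, 0.5]
grip_width: 62.8
```

```bash
python3 go.py 579.9 -253.8 42 95.7
```

```text
t 9.4 grasp [ 579.2 -253.3  104.9] yaw 6.6 jaw -83.4 width 62.8 q6 0.92 F [0.2 0.3 0.5] tilt 0.10
world d [  0.7  -0.5 -62.9] twist 0.9 tool-frame d [ 0.7  0.6 62.9]
0 offset [0.0004, 0.0003, 0.0314] twist 0.44
1 offset [0.0004, 0.0003, 0.0314] twist 0.44
```

{"op": "play_rows", "data": {
  "commands": [
    {"offset":[0.0007,0.0006,0.02],"twist":0.9},
    {"offset":[0,0,0.025],"twist":0},
    {"offset":[0,0,0.013],"twist":0},
    {"offset":[0,0,0.004],"twist":0},
    {"offset":[0,0,0],"twist":0}
  ]
}}

```text
time: 9.9
tool_pos: [580.3, -253.9, 203.1]
tcp_rot: [3.141, -0.0, 0.099]
contact_force: [0.4, -0.3, -0.4]
grip_width: 63.2
```

{"op": "play_rows", "data": {
  "commands": [
    {"offset":[0,0,0],"twist":0},
    {"offset":[0,0,0],"twist":0},
    {"offset":[0,0,0],"twist":0},
    {"offset":[0,0,0],"twist":0},
    {"offset":[0,0,0],"twist":0}
  ],
  "jaw": 255
}}

```text
time: 10.4
tool_pos: [580.2, -253.9, 203.2]
tcp_rot: [3.141, -0.001, 0.099]
contact_force: [-0.6, -0.0, 2.0]
grip_width: 33.0
```

```bash
python3 go.py 579.9 -253.8 42 95.7
```

```text
t 10.4 grasp [ 580.2 -253.9   44.2] yaw 5.7 jaw -84.3 width 33.0 q6 0.94 F [-0.6 -0.   2. ] tilt 0.04
world d [-0.3  0.1 -2.2] twist -0.0 tool-frame d [-0.3 -0.1  2.2]
```

{"op": "play_rows", "data": {
  "commands": [
    {"offset":[0,0,-0.02],"twist":0},
    {"offset":[0,0,-0.04],"twist":0},
    {"offset":[0,0,-0.04],"twist":0},
    {"offset":[0,0,-0.01],"twist":0},
    {"offset":[0,0,0],"twist":0}
  ]
}}

```text
time: 10.9
tool_pos: [580.3, -254.0, 314.5]
tcp_rot: [3.139, -0.003, 0.099]
contact_force: [0.0, 0.2, -0.9]
grip_width: 33.3
```

```bash
python3 go.py 621.3 -14.6 150 95.7
```

```text
t 10.9 grasp [ 580.3 -254.   155.5] yaw 5.7 jaw -84.3 width 33.3 q6 0.94 F [ 0.   0.2 -0.9] tilt 0.21
world d [ 41.  239.4  -5.5] twist -0.0 tool-frame d [  64.5 -234.1    5.2]
0 offset [0.0108, -0.039, 0.0009] twist -0.0
1 offset [0.0108, -0.039, 0.0009] twist -0.0
2 offset [0.0108, -0.039, 0.0009] twist -0.0
3 offset [0.0108, -0.039, 0.0009] twist -0.0
4 offset [0.0108, -0.039, 0.0009] twist -0.0
5 offset [0.0108, -0.039, 0.0009] twist -0.0
```

{"op": "play_rows", "data": {
  "commands": [
    {"offset":[0.0108,-0.039,0],"twist":0},
    {"offset":[0.0108,-0.039,0],"twist":0},
    {"offset":[0.0108,-0.039,0],"twist":0},
    {"offset":[0.0108,-0.039,0],"twist":0},
    {"offset":[0.0108,-0.039,0],"twist":0}
  ]
}}

```text
time: 11.4
tool_pos: [614.0, -52.9, 310.0]
tcp_rot: [-3.14, 0.004, 0.099]
contact_force: [-0.3, -0.2, -1.3]
grip_width: 33.0
```

{"op": "play_rows", "data": {
  "commands": [
    {"offset":[0.0105,-0.039,0],"twist":0},
    {"offset":[0,0,0],"twist":0},
    {"offset":[0,0,0],"twist":0}
  ]
}}

```text
time: 11.7
tool_pos: [620.7, -13.7, 310.4]
tcp_rot: [-3.141, 0.004, 0.101]
contact_force: [-0.4, -0.1, -1.4]
grip_width: 33.1
```

```bash
python3 go.py 621.5 -14.6 106 95.7
```

```text
t 11.7 grasp [620.7 -13.7 151.4] yaw 5.8 jaw -84.2 width 33.1 q6 1.32 F [-0.4 -0.1 -1.4] tilt 0.22
world d [  0.8  -0.9 -45.4] twist 0.1 tool-frame d [ 0.9  1.  45.4]
0 offset [0.0004, 0.0005, 0.0227] twist 0.06
1 offset [0.0005, 0.0005, 0.0227] twist 0.06
```

{"op": "play_rows", "data": {
  "commands": [
    {"offset":[0.001,0.001,0.02],"twist":0.1},
    {"offset":[0,0,0.02],"twist":0},
    {"offset":[0,0,0.005],"twist":0},
    {"offset":[0,0,0],"twist":0},
    {"offset":[0,0,0],"twist":0}
  ]
}}

```text
time: 12.2
tool_pos: [622.3, -16.3, 268.1]
tcp_rot: [3.141, -0.001, 0.096]
contact_force: [-0.6, -0.5, -1.5]
grip_width: 33.3
```

```bash
python3 go.py 621.6 -14.6 84 95.7;python3 - <<'E'
from h import *
im=viewer.capture('side'); crop('side',im,(190,150,350,300),4,'pics/a5.png')
E
```

```text
t 12.2 grasp [622.3 -16.3 109.1] yaw 5.5 jaw -84.5 width 33.3 q6 1.33 F [-0.6 -0.5 -1.5] tilt 0.03
world d [ -0.7   1.7 -25.1] twist -0.2 tool-frame d [-0.6 -1.8 25.1]
```

View pics/a5.png

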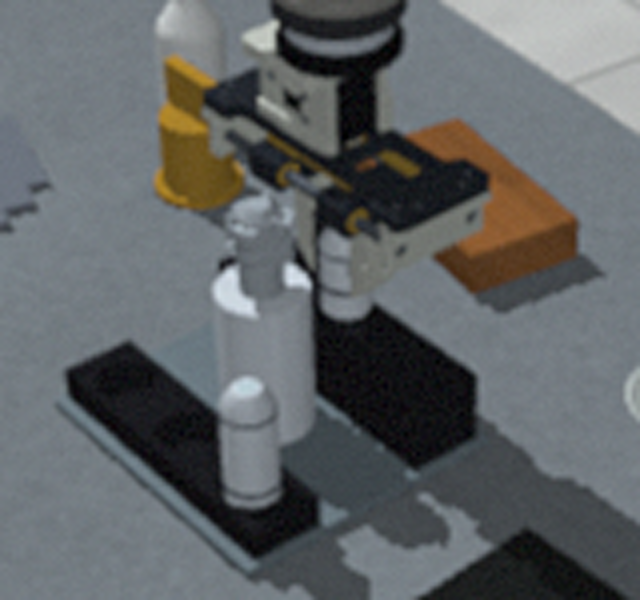

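{"op": "play_rows", "data": {
  "commands": [
    {"offset":[-0.0005,-0.0015,0.005],"twist":0},
    {"offset":[0,0,0.005],"twist":0},
    {"offset":[0,0,0.004],"twist":0},
    {"offset":[0,0,0],"twist":0},
    {"offset":[0,0,0],"twist":0}
  ]
}}

```text
time: 12.75
tool_pos: [621.5, -14.0, 253.6]
tcp_rot: [-3.141, 0.0, 0.098]
contact_force: [-0.8, 1.4, -1.9]
grip_width: 33.3
```

```bash
python3 go.py 621.6 -14.6 84 95.7
```

```text
t 12.8 grasp [621.5 -14.   94.6] yaw 5.6 jaw -84.4 width 33.3 q6 1.33 F [-0.8  1.4 -1.9] tilt 0.01
world d [  0.1  -0.6 -10.6] twist -0.1 tool-frame d [ 0.   0.6 10.6]
```

{"op": "play_rows", "data": {
  "commands": [
    {"offset":[0,0,0.004],"twist":0},
    {"offset":[0,0,0.004],"twist":0},
    {"offset":[0,0,0.003],"twist":0},
    {"offset":[0,0,0],"twist":0},
    {"offset":[0,0,0],"twist":0}
  ]
}}

```text
time: 13.25
tool_pos: [621.5, -14.0, 243.1]
tcp_rot: [-3.142, -0.0, 0.097]
contact_force: [-2.0, 0.1, 3.5]
grip_width: 33.8
```

```bash
python3 go.py 621.6 -14.6 84 95.7
```

```text
t 13.2 grasp [621.5 -14.   84.1] yaw 5.6 jaw -84.4 width 33.8 q6 1.33 F [-2.   0.1  3.5] tilt 0.03
world d [ 0.1 -0.6 -0.1] twist -0.1 tool-frame d [-0.   0.6  0.1]
```

{"op": "play_rows", "data": {
  "commands": [
    {"offset":[0,0,0],"twist":0},
    {"offset":[0,0,0],"twist":0},
    {"offset":[0,0,0],"twist":0},
    {"offset":[0,0,0],"twist":0}
  ],
  "jaw": 80
}}

```text
time: 13.65
tool_pos: [621.5, -14.1, 242.5]
tcp_rot: [-3.141, 0.0, 0.097]
contact_force: [-0.1, 0.1, -0.6]
grip_width: 60.1
```

{"op": "play_rows", "data": {
  "commands": [
    {"offset":[0,0,-0.02],"twist":0},
    {"offset":[0,0,-0.04],"twist":0},
    {"offset":[0,0,-0.04],"twist":0},
    {"offset":[0,0,-0.025],"twist":0},
    {"offset":[0,0,0],"twist":0}
  ]
}}

```text
time: 14.15
tool_pos: [622.1, -14.1, 372.3]
tcp_rot: [3.14, -0.008, 0.097]
contact_force: [0.2, 0.2, 0.2]
grip_width: 63.1
```

```bash
python3 go.py 500.8 -264 200 5.4 11;python3 - <<'E'
from h import *
im=viewer.capture('side'); crop('side',im,(190,150,350,300),4,'pics/a6.png')
E
```

```text
t 14.2 grasp [622.1 -14.1 213.3] yaw 5.6 jaw -84.4 width 63.1 q6 1.33 F [0.2 0.2 0.2] tilt 0.49
world d [-121.3 -249.9  -13.3] twist -89.8 tool-frame d [-145.2  236.8   12.6]
0 offset [-0.0132, 0.0215, 0.0011] twist -8.16
1 offset [-0.0161, 0.0194, 0.0011] twist -8.16
2 offset [-0.0187, 0.017, 0.0011] twist -8.16
3 offset [-0.0209, 0.0141, 0.0011] twist -8.16
4 offset [-0.0227, 0.011, 0.0011] twist -8.16
5 offset [-0.0241, 0.0077, 0.0011] twist -8.16
6 offset [-0.0249, 0.0042, 0.0011] twist -8.16
7 offset [-0.0252, 0.0006, 0.0011] twist -8.16
8 offset [-0.0251, -0.003, 0.0011] twist -8.16
9 offset [-0.0244, -0.0065, 0.0011] twist -8.16
10 offset [-0.0232, -0.0099, 0.0011] twist -8.16
```

View pics/a6.png

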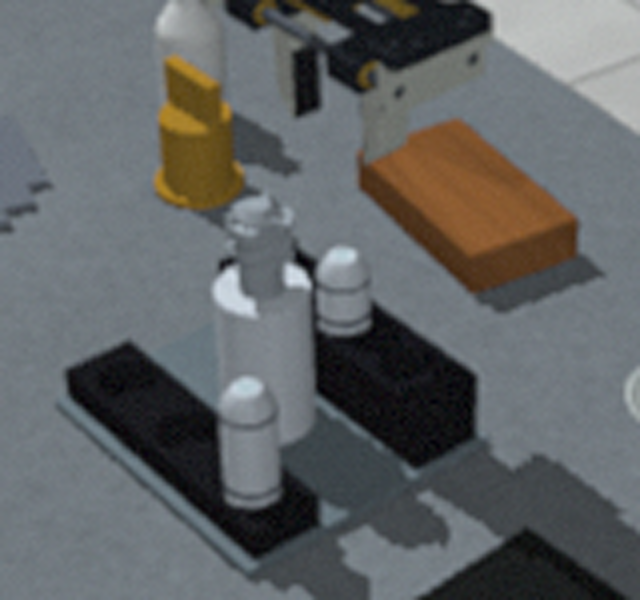

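Short A is home in the middle well. Next, short C.

{"op": "play_rows", "data": {
  "commands": [
    {"offset":[-0.0132,0.0215,0],"twist":-8.2},
    {"offset":[-0.0161,0.0194,0],"twist":-8.2},
    {"offset":[-0.0187,0.017,0],"twist":-8.2},
    {"offset":[-0.0209,0.0141,0],"twist":-8.2},
    {"offset":[-0.0227,0.011,0],"twist":-8.2}
  ]
}}

```text
time: 14.7
tool_pos: [565.8, -128.4, 365.8]
tcp_rot: [-3.139, 0.001, 0.819]
contact_force: [0.7, 0.3, -0.5]
grip_width: 63.1
```

{"op": "play_rows", "data": {
  "commands": [
    {"offset":[-0.0241,0.0077,0],"twist":-8.2},
    {"offset":[-0.0249,0.0042,0],"twist":-8.2},
    {"offset":[-0.0252,0.0006,0],"twist":-8.2},
    {"offset":[-0.0251,-0.003,0],"twist":-8.2},
    {"offset":[-0.0244,-0.0065,0],"twist":-8.1}
  ]
}}

```text
time: 15.2
tool_pos: [511.1, -242.2, 365.8]
tcp_rot: [-3.139, -0.002, 1.533]
contact_force: [-0.5, -0.1, 0.4]
grip_width: 63.1
```

{"op": "play_rows", "data": {
  "commands": [
    {"offset":[-0.0232,-0.0099,0.04],"twist":-8.1},
    {"offset":[0,0,0.04],"twist":0},
    {"offset":[0,0,0.02],"twist":0},
    {"offset":[0,0,0],"twist":0},
    {"offset":[0,0,0],"twist":0}
  ]
}}

```text
time: 15.7
tool_pos: [501.0, -264.2, 267.2]
tcp_rot: [-3.14, -0.001, 1.668]
contact_force: [-0.7, -0.3, -0.2]
grip_width: 63.0
```

```bash
python3 go.py 500.8 -264 42 5.7
```

```text
t 15.7 grasp [ 501.  -264.2  108.2] yaw 95.6 jaw 5.6 width 63.0 q6 -0.72 F [-0.7 -0.3 -0.2] tilt 0.10
world d [ -0.2   0.2 -66.2] twist -0.1 tool-frame d [ 0.1 -0.1 66.2]
0 offset [0.0, -0.0001, 0.0331] twist -0.06
1 offset [0.0, -0.0001, 0.0331] twist -0.06
```

{"op": "play_rows", "data": {
  "commands": [
    {"offset":[0,0,0.025],"twist":0},
    {"offset":[0,0,0.025],"twist":0},
    {"offset":[0,0,0.01],"twist":0},
    {"offset":[0,0,0.005],"twist":0},
    {"offset":[0,0,0],"twist":0}
  ]
}}

```text
time: 16.2
tool_pos: [501.3, -264.3, 203.3]
tcp_rot: [3.141, 0.0, 1.668]
contact_force: [-0.6, 0.8, 0.2]
grip_width: 63.2
```

{"op": "play_rows", "data": {
  "commands": [
    {"offset":[0,0,0],"twist":0},
    {"offset":[0,0,0],"twist":0},
    {"offset":[0,0,0],"twist":0},
    {"offset":[0,0,0],"twist":0},
    {"offset":[0,0,0],"twist":0}
  ],
  "jaw": 255
}}

```text
time: 16.7
tool_pos: [501.1, -264.3, 203.1]
tcp_rot: [3.141, 0.0, 1.668]
contact_force: [-0.1, 0.5, 2.3]
grip_width: 33.0
```

```bash
python3 go.py 500.8 -264 42 5.7
```

```text
t 16.7 grasp [ 501.1 -264.3   44.1] yaw 95.6 jaw 5.6 width 33.0 q6 -0.72 F [-0.1  0.5  2.3] tilt 0.04
world d [-0.3  0.3 -2.1] twist -0.1 tool-frame d [ 0.3 -0.3  2.1]
```

{"op": "play_rows", "data": {
  "commands": [
    {"offset":[0,0,-0.02],"twist":0},
    {"offset":[0,0,-0.04],"twist":0},
    {"offset":[0,0,-0.04],"twist":0},
    {"offset":[0,0,-0.02],"twist":0},
    {"offset":[0,0,0],"twist":0}
  ]
}}

```text
time: 17.2
tool_pos: [501.5, -264.6, 325.9]
tcp_rot: [3.137, 0.004, 1.668]
contact_force: [-0.9, 0.4, -1.2]
grip_width: 33.0
```

```bash
python3 go.py 627.9 -80.3 160 5.7
```

```text
t 17.2 grasp [ 501.5 -264.6  166.9] yaw 95.6 jaw 5.6 width 33.0 q6 -0.72 F [-0.9  0.4 -1.2] tilt 0.36
world d [126.4 184.3  -6.9] twist -0.1 tool-frame d [171.1 143.7   6.9]
0 offset [0.0342, 0.0287, 0.0014] twist -0.02
1 offset [0.0342, 0.0288, 0.0014] twist -0.02
2 offset [0.0342, 0.0288, 0.0014] twist -0.02
3 offset [0.0342, 0.0288, 0.0014] twist -0.02
4 offset [0.0342, 0.0288, 0.0014] twist -0.02
```

{"op": "play_rows", "data": {
  "commands": [
    {"offset":[0.0342,0.0288,0],"twist":0},
    {"offset":[0.0342,0.0288,0],"twist":0},
    {"offset":[0.0342,0.0288,0],"twist":0},
    {"offset":[0.0342,0.0288,0],"twist":0},
    {"offset":[0.0342,0.0288,0],"twist":0}
  ]
}}

```text
time: 17.7
tool_pos: [628.1, -78.4, 320.5]
tcp_rot: [-3.139, -0.001, 1.668]
contact_force: [0.9, 0.4, -1.1]
grip_width: 33.0
```

{"op": "play_rows", "data": {
  "commands": [
    {"offset":[0,0,0.02],"twist":0.1},
    {"offset":[0,0,0.03],"twist":0},
    {"offset":[0,0,0.006],"twist":0},
    {"offset":[0,0,0],"twist":0},
    {"offset":[0,0,0],"twist":0}
  ]
}}

```text
time: 18.2
tool_pos: [627.9, -80.4, 267.2]
tcp_rot: [3.141, 0.0, 1.666]
contact_force: [0.2, 0.3, -0.5]
grip_width: 33.2
```

```bash
python3 go.py 628.0 -80.5 84 5.7;python3 - <<'E'
from h import *
im=viewer.capture('side'); crop('side',im,(190,150,350,300),4,'pics/a7.png')
E
```

```text
t 18.2 grasp [627.9 -80.4 108.2] yaw 95.5 jaw 5.5 width 33.2 q6 -0.34 F [ 0.2  0.3 -0.5] tilt 0.04
world d [  0.1  -0.1 -24.2] twist -0.2 tool-frame d [-0.1  0.1 24.2]
```

View pics/a7.png

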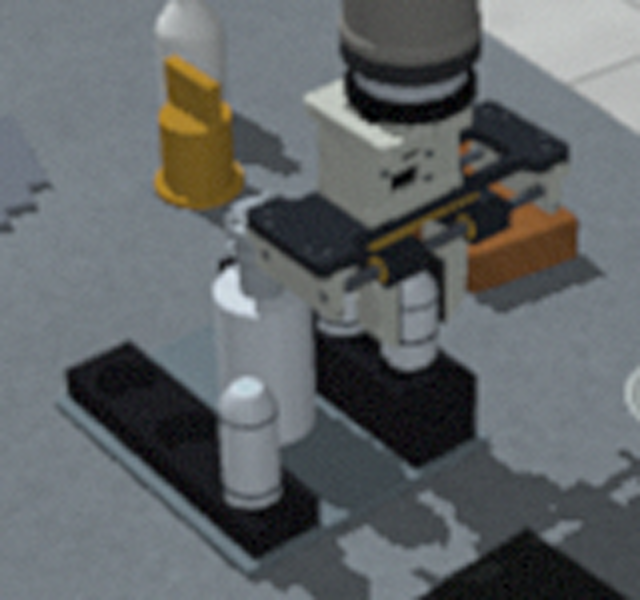

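{"op": "play_rows", "data": {
  "commands": [
    {"offset":[0,0,0.005],"twist":0},
    {"offset":[0,0,0.005],"twist":0},
    {"offset":[0,0,0.004],"twist":0},
    {"offset":[0,0,0],"twist":0}
  ]
}}

```text
time: 18.65
tool_pos: [627.4, -80.0, 252.0]
tcp_rot: [-3.14, -0.001, 1.666]
contact_force: [0.7, -0.2, -0.9]
grip_width: 33.3
```

```bash
python3 go.py 628.0 -80.5 84 5.7
```

```text
t 18.6 grasp [627.4 -80.   93. ] yaw 95.5 jaw 5.5 width 33.3 q6 -0.34 F [ 0.7 -0.2 -0.9] tilt 0.07
world d [ 0.6 -0.5 -9. ] twist -0.2 tool-frame d [-0.5  0.5  9. ]
```

{"op": "play_rows", "data": {
  "commands": [
    {"offset":[0,0,0.004],"twist":0},
    {"offset":[0,0,0.004],"twist":0},
    {"offset":[0,0,0.002],"twist":0},
    {"offset":[0,0,0],"twist":0}
  ]
}}

```text
time: 19.05
tool_pos: [627.6, -80.0, 243.1]
tcp_rot: [-3.142, -0.0, 1.667]
contact_force: [-1.5, 1.0, 3.3]
grip_width: 33.5
```

```bash
python3 go.py 628.0 -80.5 84 5.7
```

```text
t 19.1 grasp [627.6 -80.   84.1] yaw 95.5 jaw 5.5 width 33.5 q6 -0.34 F [-1.5  1.   3.3] tilt 0.00
world d [ 0.4 -0.5 -0.1] twist -0.2 tool-frame d [-0.5  0.3  0.1]
```

{"op": "play_rows", "data": {
  "commands": [
    {"offset":[0,0,0],"twist":0},
    {"offset":[0,0,0],"twist":0},
    {"offset":[0,0,0],"twist":0},
    {"offset":[0,0,0],"twist":0}
  ],
  "jaw": 80
}}

```text
time: 19.45
tool_pos: [627.7, -80.0, 242.6]
tcp_rot: [3.141, -0.0, 1.667]
contact_force: [0.3, 0.4, 0.2]
grip_width: 60.4
```

{"op": "play_rows", "data": {
  "commands": [
    {"offset":[0,0,-0.02],"twist":0},
    {"offset":[0,0,-0.04],"twist":0},
    {"offset":[0,0,-0.04],"twist":0},
    {"offset":[0,0,0],"twist":0}
  ]
}}

```text
time: 19.85
tool_pos: [628.8, -80.2, 349.2]
tcp_rot: [3.131, 0.004, 1.667]
contact_force: [0.8, 0.1, 0.7]
grip_width: 62.8
```

```bash
python3 go.py 518.3 -351 185 5.7 7
```

```text
t 19.9 grasp [628.8 -80.2 190.2] yaw 95.5 jaw 5.5 width 62.8 q6 -0.34 F [0.8 0.1 0.7] tilt 0.66
world d [-110.5 -270.8   -5.2] twist -0.2 tool-frame d [-259.  -136.     4.6]
0 offset [-0.037, -0.0194, 0.0007] twist -0.03
1 offset [-0.037, -0.0194, 0.0007] twist -0.03
2 offset [-0.037, -0.0195, 0.0007] twist -0.03
3 offset [-0.037, -0.0195, 0.0007] twist -0.03
4 offset [-0.037, -0.0195, 0.0007] twist -0.03
5 offset [-0.0369, -0.0195, 0.0007] twist -0.03
6 offset [-0.0369, -0.0195, 0.0007] twist -0.03
```

{"op": "play_rows", "data": {
  "commands": [
    {"offset":[-0.037,-0.0194,0],"twist":0},
    {"offset":[-0.037,-0.0194,0],"twist":0},
    {"offset":[-0.037,-0.0194,0],"twist":0},
    {"offset":[-0.037,-0.0194,0],"twist":0},
    {"offset":[-0.037,-0.0194,0],"twist":0}
  ]
}}

```text
time: 20.35
tool_pos: [548.0, -274.8, 342.2]
tcp_rot: [-3.141, -0.0, 1.667]
contact_force: [0.7, -1.4, 0.5]
grip_width: 63.1
```

{"op": "play_rows", "data": {
  "commands": [
    {"offset":[-0.037,-0.0194,0],"twist":0},
    {"offset":[-0.037,-0.0194,0.03],"twist":-0.2},
    {"offset":[0,0,0.04],"twist":0},
    {"offset":[0,0,0.01],"twist":0},
    {"offset":[0,0,0],"twist":0}
  ]
}}

```text
time: 20.85
tool_pos: [517.5, -349.1, 261.6]
tcp_rot: [-3.139, -0.004, 1.67]
contact_force: [0.0, 0.0, 0.8]
grip_width: 62.9
```

```bash
python3 go.py 518.3 -351 42 5.7
```

```text
t 20.9 grasp [ 517.5 -349.1  102.6] yaw 95.7 jaw 5.7 width 62.9 q6 -0.82 F [0.  0.  0.8] tilt 0.27
world d [  0.8  -1.9 -60.6] twist -0.0 tool-frame d [-2.2  0.8 60.6]
0 offset [-0.0011, 0.0004, 0.0303] twist -0.0
1 offset [-0.0011, 0.0004, 0.0303] twist -0.0
```

{"op": "play_rows", "data": {
  "commands": [
    {"offset":[-0.0013,0.0006,0.022],"twist":0},
    {"offset":[0,0,0.022],"twist":0},
    {"offset":[0,0,0.01],"twist":0},
    {"offset":[0,0,0.004],"twist":0},
    {"offset":[0,0,0],"twist":0}
  ]
}}

```text
time: 21.35
tool_pos: [519.0, -350.7, 206.4]
tcp_rot: [3.141, 0.001, 1.671]
contact_force: [0.4, 0.3, 0.4]
grip_width: 63.1
```

{"op": "play_rows", "data": {
  "commands": [
    {"offset":[0,0,0],"twist":0},
    {"offset":[0,0,0],"twist":0},
    {"offset":[0,0,0],"twist":0},
    {"offset":[0,0,0],"twist":0},
    {"offset":[0,0,0],"twist":0}
  ],
  "jaw": 255
}}

```text
time: 21.85
tool_pos: [518.5, -351.1, 205.9]
tcp_rot: [3.141, 0.0, 1.67]
contact_force: [1.3, -0.2, 1.5]
grip_width: 33.3
```

```bash
python3 go.py 518.3 -351 42 5.7
```

```text
t 21.9 grasp [ 518.5 -351.1   46.9] yaw 95.7 jaw 5.7 width 33.3 q6 -0.82 F [ 1.3 -0.2  1.5] tilt 0.04
world d [-0.2  0.1 -4.9] twist -0.0 tool-frame d [ 0.1 -0.2  4.9]
```

{"op": "play_rows", "data": {
  "commands": [
    {"offset":[0,0,-0.02],"twist":0},
    {"offset":[0,0,-0.04],"twist":0},
    {"offset":[0,0,-0.04],"twist":0},
    {"offset":[0,0,-0.04],"twist":0},
    {"offset":[0,0,-0.04],"twist":0}
  ]
}}

```text
time: 22.35
tool_pos: [518.1, -350.8, 386.9]
tcp_rot: [-3.141, -0.001, 1.67]
contact_force: [1.5, -0.5, -2.0]
grip_width: 33.2
```

```bash
python3 go.py 614.7 51.1 225 5.7 10
```

```text
t 22.4 grasp [ 518.1 -350.8  227.9] yaw 95.7 jaw 5.7 width 33.2 q6 -0.82 F [ 1.5 -0.5 -2. ] tilt 0.04
world d [ 96.6 401.9  -2.9] twist -0.0 tool-frame d [390.4 135.9   3. ]
0 offset [0.039, 0.0136, 0.0003] twist -0.0
1 offset [0.039, 0.0136, 0.0003] twist -0.0
2 offset [0.039, 0.0136, 0.0003] twist -0.0
3 offset [0.039, 0.0136, 0.0003] twist -0.0
4 offset [0.039, 0.0136, 0.0003] twist -0.0
5 offset [0.039, 0.0136, 0.0003] twist -0.0
6 offset [0.039, 0.0136, 0.0003] twist -0.0
7 offset [0.039, 0.0136, 0.0003] twist -0.0
8 offset [0.039, 0.0136, 0.0003] twist -0.0
9 offset [0.039, 0.0136, 0.0003] twist -0.0
```

{"op": "play_rows", "data": {
  "commands": [
    {"offset":[0.039,0.0136,0],"twist":0},
    {"offset":[0.039,0.0136,0],"twist":0},
    {"offset":[0.039,0.0136,0],"twist":0},
    {"offset":[0.039,0.0136,0],"twist":0},
    {"offset":[0.039,0.0136,0],"twist":0}
  ]
}}

```text
time: 22.85
tool_pos: [566.8, -148.6, 385.4]
tcp_rot: [-3.141, -0.0, 1.67]
contact_force: [-0.0, 0.5, -1.5]
grip_width: 32.9
```

{"op": "play_rows", "data": {
  "commands": [
    {"offset":[0.039,0.0136,0],"twist":0},
    {"offset":[0.039,0.0136,0],"twist":0},
    {"offset":[0.039,0.0136,0],"twist":0},
    {"offset":[0.039,0.0136,0],"twist":0},
    {"offset":[0.039,0.0136,0],"twist":0}
  ]
}}

```text
time: 23.35
tool_pos: [615.2, 52.2, 385.3]
tcp_rot: [-3.141, -0.0, 1.67]
contact_force: [0.1, 0.3, -0.8]
grip_width: 33.2
```

{"op": "play_rows", "data": {
  "commands": [
    {"offset":[0,0,0],"twist":0},
    {"offset":[0,0,0],"twist":0}
  ]
}}

```text
time: 23.55
tool_pos: [615.0, 51.4, 385.1]
tcp_rot: [-3.141, 0.0, 1.672]
contact_force: [0.0, 0.1, -0.9]
grip_width: 33.2
```

```bash
python3 go.py 614.8 51.1 112 5.7
```

```text
t 23.6 grasp [615.   51.4 226.1] yaw 95.8 jaw 5.8 width 33.2 q6 -0.14 F [ 0.   0.1 -0.9] tilt 0.06
world d [  -0.2   -0.3 -114.1] twist 0.1 tool-frame d [-2.000e-01 -1.000e-01  1.141e+02]
0 offset [-0.0001, -0.0, 0.038] twist 0.03
1 offset [-0.0001, -0.0, 0.038] twist 0.03
2 offset [-0.0001, -0.0, 0.038] twist 0.03
```

{"op": "play_rows", "data": {
  "commands": [
    {"offset":[0,0,0.04],"twist":0},
    {"offset":[0,0,0.04],"twist":0},
    {"offset":[0,0,0.032],"twist":0},
    {"offset":[0,0,0],"twist":0},
    {"offset":[0,0,0],"twist":0}
  ]
}}

```text
time: 24.05
tool_pos: [615.3, 49.4, 274.1]
tcp_rot: [-3.141, 0.0, 1.669]
contact_force: [0.8, -0.4, -0.7]
grip_width: 33.3
```

```bash
python3 go.py 614.8 51.1 87 5.7
```

```text
t 24.1 grasp [615.3  49.4 115.1] yaw 95.6 jaw 5.6 width 33.3 q6 -0.14 F [ 0.8 -0.4 -0.7] tilt 0.02
world d [ -0.5   1.7 -28.1] twist -0.1 tool-frame d [ 1.8 -0.4 28.1]
```

{"op": "play_rows", "data": {
  "commands": [
    {"offset":[0.001,-0.0003,0.006],"twist":0},
    {"offset":[0,0,0.006],"twist":0},
    {"offset":[0,0,0.005],"twist":0},
    {"offset":[0,0,0],"twist":0}
  ]
}}

```text
time: 24.45
tool_pos: [614.6, 51.6, 256.2]
tcp_rot: [-3.141, -0.0, 1.67]
contact_force: [-0.1, -0.4, -1.3]
grip_width: 33.0
```

```bash
python3 go.py 614.8 51.1 87 5.7
```

```text
t 24.4 grasp [614.6  51.6  97.2] yaw 95.7 jaw 5.7 width 33.0 q6 -0.14 F [-0.1 -0.4 -1.3] tilt 0.04
world d [  0.2  -0.5 -10.2] twist -0.0 tool-frame d [-0.5  0.2 10.2]
```

{"op": "play_rows", "data": {
  "commands": [
    {"offset":[0,0,0.004],"twist":0},
    {"offset":[0,0,0.004],"twist":0},
    {"offset":[0,0,0.003],"twist":0},
    {"offset":[0,0,0],"twist":0}
  ]
}}

```text
time: 24.85
tool_pos: [614.7, 51.6, 245.8]
tcp_rot: [3.141, -0.0, 1.67]
contact_force: [-1.2, -0.1, 1.9]
grip_width: 33.3
```

```bash
python3 go.py 614.8 51.1 87 5.7
```

```text
t 24.9 grasp [614.7  51.6  86.8] yaw 95.7 jaw 5.7 width 33.3 q6 -0.14 F [-1.2 -0.1  1.9] tilt 0.01
world d [ 0.1 -0.5  0.2] twist -0.0 tool-frame d [-0.5  0.  -0.2]
```

{"op": "play_rows", "data": {
  "commands": [
    {"offset":[0,0,0],"twist":0},
    {"offset":[0,0,0],"twist":0},
    {"offset":[0,0,0],"twist":0},
    {"offset":[0,0,0],"twist":0}
  ],
  "jaw": 80
}}

```text
time: 25.25
tool_pos: [614.8, 51.6, 245.5]
tcp_rot: [3.142, -0.0, 1.67]
contact_force: [-0.6, 0.2, -0.2]
grip_width: 60.2
```

{"op": "play_rows", "data": {
  "commands": [
    {"offset":[0,0,-0.02],"twist":0},
    {"offset":[0,0,-0.04],"twist":0},
    {"offset":[0,0,-0.04],"twist":0},
    {"offset":[0,0,-0.04],"twist":0},
    {"offset":[0,0,0],"twist":0}
  ]
}}

```text
time: 25.75
tool_pos: [615.5, 51.6, 392.1]
tcp_rot: [3.13, 0.002, 1.67]
contact_force: [1.0, -0.3, 0.6]
grip_width: 63.3
```

Run:
```python
from h import *
im=viewer.capture('side'); crop('side',im,(120,130,320,290),4,'pics/b1.png'); cv2.imwrite('pics/side1.png',im[:,:,::-1])
im=viewer.capture('top');  crop('top',im,(90,140,330,300),3.3,'pics/b2.png'); cv2.imwrite('pics/top1.png',im[:,:,::-1])
```

```text
(no output)
```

View pics/b1.png

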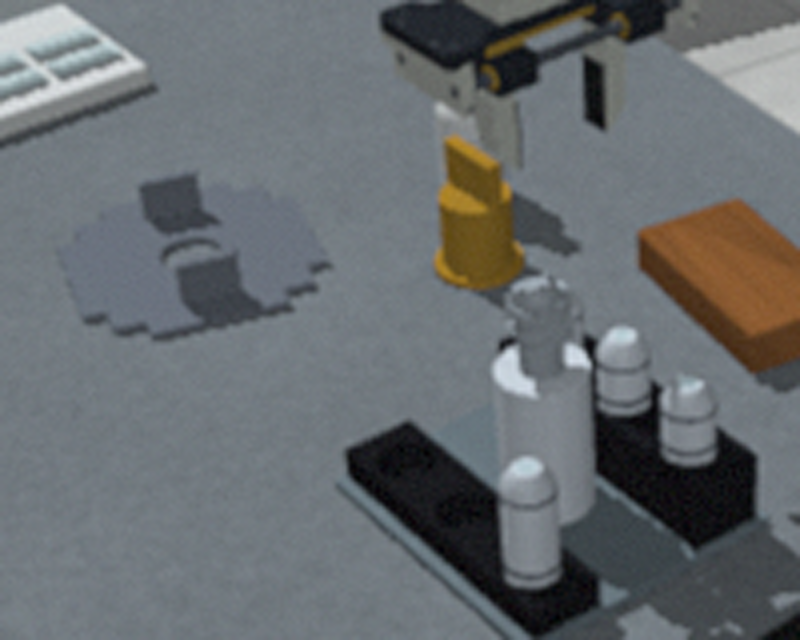

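View pics/b2.png

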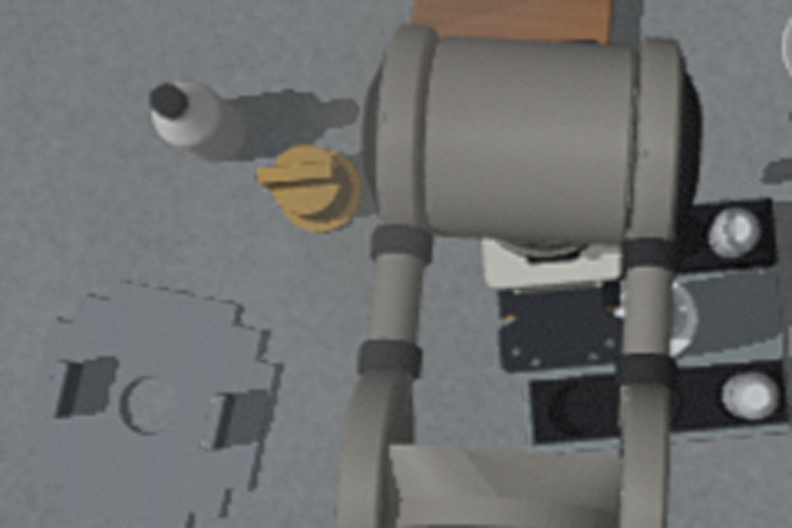

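```bash
cat > pl.py <<'E'
from ov import *
import sys
def items(x,y,yaw):
    its=[(place(ring(22.5,6),x,y,0,yaw),(0,0,255))]
    for s in(-62,62):
        r=np.array([[-22,-5],[22,-5],[22,5],[-22,5]],float)+[0,s]
        its.append((place(np.c_[r,np.full(4,40.)],x,y,0,yaw),(0,255,0)))
        its.append((place(np.c_[r,np.full(4,6.)],x,y,0,yaw),(0,255,255)))
    q=np.array([[-92,-92],[92,-92],[92,92],[-92,92]],float); its.append((place(np.c_[q,np.full(4,6.)],x,y,0,yaw),(255,0,255)))
    its.append((place(ring(106.5,6),x,y,0,yaw),(255,255,0)))
    return its
x,y,yaw=map(float,sys.argv[1:4]); k=sys.argv[4]
t=sys.argv[5] if len(sys.argv)>5 else '0'
overlay('top',cv2.imread(f'pics/top{t}.png'),items(x,y,np.radians(yaw)),(90,210,200,320),5,f'pics/pt{k}.png')
overlay('side',cv2.imread(f'pics/side{t}.png'),items(x,y,np.radians(yaw)),(120,160,230,230),6,f'pics/ps{k}.png')
E
python3 - <<'E'
from h import *
print(back('top',((158.5)/3.5-.5+90,(430.5)/3.5-.5+140),6))
E
```

```text
[490.85038559 376.88319054   6.        ]
```

```bash
python3 pl.py 491 377 -12 1
```

```text
(no output)
```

View pics/pt1.png

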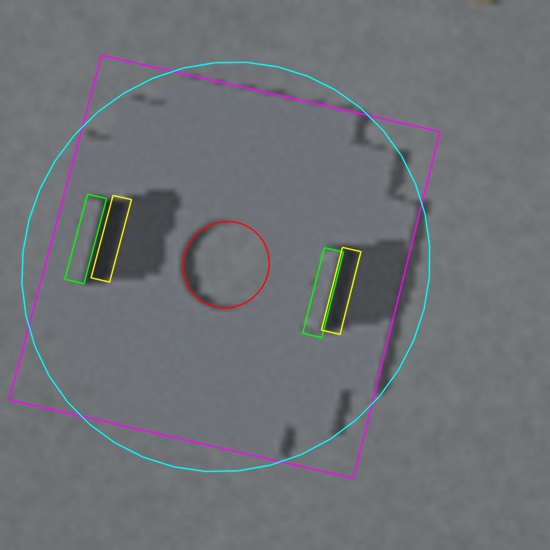

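View pics/ps1.png

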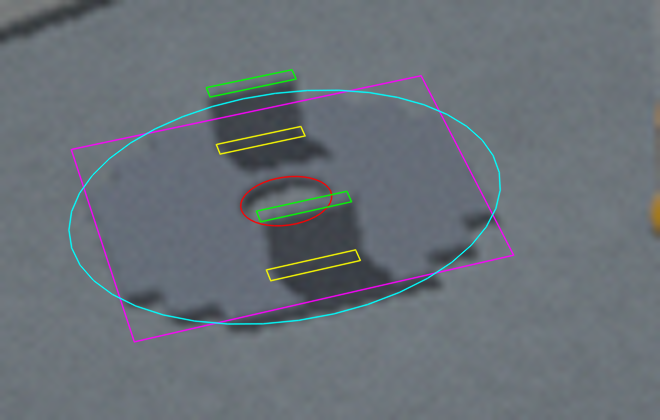

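```bash
python3 go.py 478.1 316.4 200 78 10
```

```text
t 25.9 grasp [614.7  51.6 227.4] yaw 95.7 jaw 5.7 width 62.9 q6 -0.14 F [-0.  -0.4 -0. ] tilt 0.12
world d [-136.6  264.8  -27.4] twist -72.3 tool-frame d [ 277.1 -109.7   27.1]
0 offset [0.0277, -0.011, 0.0027] twist -7.23
1 offset [0.0289, -0.0074, 0.0027] twist -7.23
2 offset [0.0296, -0.0037, 0.0027] twist -7.23
3 offset [0.0298, 0.0, 0.0027] twist -7.23
4 offset [0.0296, 0.0038, 0.0027] twist -7.23
5 offset [0.0288, 0.0075, 0.0027] twist -7.23
6 offset [0.0277, 0.0111, 0.0027] twist -7.23
7 offset [0.0261, 0.0145, 0.0027] twist -7.23
8 offset [0.024, 0.0176, 0.0027] twist -7.23
9 offset [0.0216, 0.0205, 0.0027] twist -7.23
```

{"op": "play_rows", "data": {
  "commands": [
    {"offset":[0.0277,-0.011,0],"twist":-7.2},
    {"offset":[0.0289,-0.0074,0],"twist":-7.2},
    {"offset":[0.0296,-0.0037,0],"twist":-7.2},
    {"offset":[0.0298,0.0,0],"twist":-7.2},
    {"offset":[0.0296,0.0038,0],"twist":-7.2}
  ],
  "jaw": 130
}}

```text
time: 26.35
tool_pos: [545.6, 185.0, 383.5]
tcp_rot: [-3.139, -0.002, 2.303]
contact_force: [0.2, 0.1, 0.4]
grip_width: 45.3
```

{"op": "play_rows", "data": {
  "commands": [
    {"offset":[0.0288,0.0075,0],"twist":-7.2},
    {"offset":[0.0277,0.0111,0],"twist":-7.2},
    {"offset":[0.0261,0.0145,0],"twist":-7.2},
    {"offset":[0.024,0.0176,0.0],"twist":-7.3},
    {"offset":[0.0216,0.0205,0.0],"twist":-7.4}
  ]
}}

```text
time: 26.85
tool_pos: [477.8, 317.7, 383.5]
tcp_rot: [-3.139, -0.003, 2.937]
contact_force: [0.6, -0.5, 0.4]
grip_width: 45.0
```

{"op": "play_rows", "data": {
  "commands": [
    {"offset":[0,0,0.04],"twist":0},
    {"offset":[0,0,0.04],"twist":0},
    {"offset":[0,0,0.04],"twist":0},
    {"offset":[0,0,0],"twist":0},
    {"offset":[0,0,0],"twist":0}
  ]
}}

```text
time: 27.35
tool_pos: [478.6, 316.7, 264.9]
tcp_rot: [-3.14, -0.002, 2.932]
contact_force: [0.1, 0.2, 1.1]
grip_width: 44.9
```

```bash
python3 go.py 478.1 316.4 28 78
python3 - <<'E'
from h import *
im=viewer.capture('side'); crop('side',im,(100,100,260,230),4.5,'pics/b3.png'); cv2.imwrite('pics/side2.png',im[:,:,::-1])
im=viewer.capture('top');  cv2.imwrite('pics/top2.png',im[:,:,::-1])
E
python3 pl.py 491 377 -12 2 2
```

```text
t 27.4 grasp [478.6 316.7 105.9] yaw 168.0 jaw 78.0 width 44.9 q6 -0.91 F [0.1 0.2 1.1] tilt 0.16
world d [ -0.5  -0.3 -77.9] twist -0.0 tool-frame d [ 0.3 -0.3 77.9]
0 offset [0.0001, -0.0001, 0.0389] twist -0.01
1 offset [0.0001, -0.0001, 0.0389] twist -0.01
```

View pics/ps2.png

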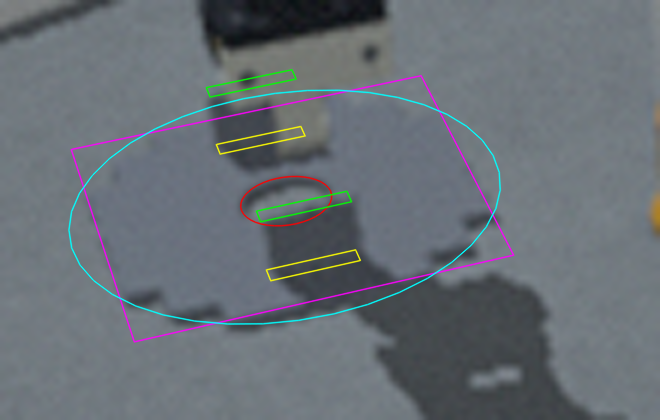

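View pics/pt2.png

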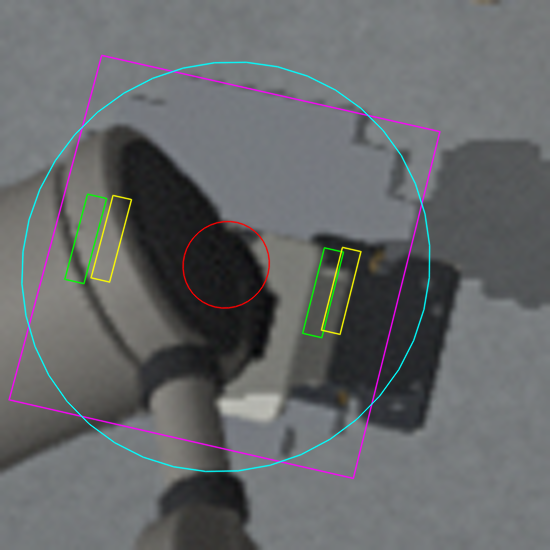

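{"op": "play_rows", "data": {
  "commands": [
    {"offset":[0.0003,-0.0003,0.03],"twist":0},
    {"offset":[0,0,0.03],"twist":0},
    {"offset":[0,0,0.014],"twist":0},
    {"offset":[0,0,0],"twist":0},
    {"offset":[0,0,0],"twist":0}
  ]
}}

```text
time: 27.95
tool_pos: [479.0, 316.9, 193.1]
tcp_rot: [3.14, 0.002, 2.932]
contact_force: [0.6, 0.4, 0.3]
grip_width: 44.9
```

```bash
python3 go.py 478.1 316.4 28 78
```

```text
t 27.9 grasp [479.  316.9  34.1] yaw 168.0 jaw 78.0 width 44.9 q6 -0.91 F [0.6 0.4 0.3] tilt 0.14
world d [-0.9 -0.5 -6.1] twist -0.0 tool-frame d [ 0.8 -0.7  6.1]
```

{"op": "play_rows", "data": {
  "commands": [
    {"offset":[0.0005,-0.0005,0.005],"twist":0},
    {"offset":[0,0,0],"twist":0},
    {"offset":[0,0,0],"twist":0}
  ]
}}

```text
time: 28.25
tool_pos: [477.9, 316.3, 187.2]
tcp_rot: [3.141, 0.001, 2.932]
contact_force: [-0.0, -0.1, 0.7]
grip_width: 44.8
```

{"op": "play_rows", "data": {
  "commands": [
    {"offset":[0,0,0],"twist":0},
    {"offset":[0,0,0],"twist":0},
    {"offset":[0,0,0],"twist":0},
    {"offset":[0,0,0],"twist":0},
    {"offset":[0,0,0],"twist":0}
  ],
  "jaw": 255
}}

```text
time: 28.75
tool_pos: [477.8, 316.3, 186.6]
tcp_rot: [3.141, 0.0, 2.932]
contact_force: [-2.0, -0.0, 1.1]
grip_width: 9.9
```

```bash
python3 go.py 478.1 316.4 28 78
```

```text
t 28.8 grasp [477.8 316.3  27.6] yaw 168.0 jaw 78.0 width 9.9 q6 -0.91 F [-2.  -0.   1.1] tilt 0.02
world d [0.3 0.1 0.4] twist -0.0 tool-frame d [-0.3  0.2 -0.4]
```

{"op": "play_rows", "data": {
  "commands": [
    {"offset":[0,0,-0.01],"twist":0},
    {"offset":[0,0,-0.03],"twist":0},
    {"offset":[0,0,-0.03],"twist":0},
    {"offset":[0,0,-0.01],"twist":0},
    {"offset":[0,0,0],"twist":0}
  ]
}}

```text
time: 29.25
tool_pos: [478.0, 316.3, 268.1]
tcp_rot: [3.14, 0.003, 2.932]
contact_force: [-0.5, -0.2, -2.2]
grip_width: 9.7
```

```bash
python3 go.py 478.1 316.4 108 78
python3 - <<'E'
from h import *
im=viewer.capture('side'); crop('side',im,(80,80,260,230),4.2,'pics/b4.png'); cv2.imwrite('pics/side3.png',im[:,:,::-1])
E
```

```text
t 29.2 grasp [478.  316.3 109.1] yaw 168.0 jaw 78.0 width 9.7 q6 -0.91 F [-0.5 -0.2 -2.2] tilt 0.18
world d [ 0.1  0.1 -1.1] twist -0.0 tool-frame d [-0.1  0.1  1.1]
```

View pics/b4.png

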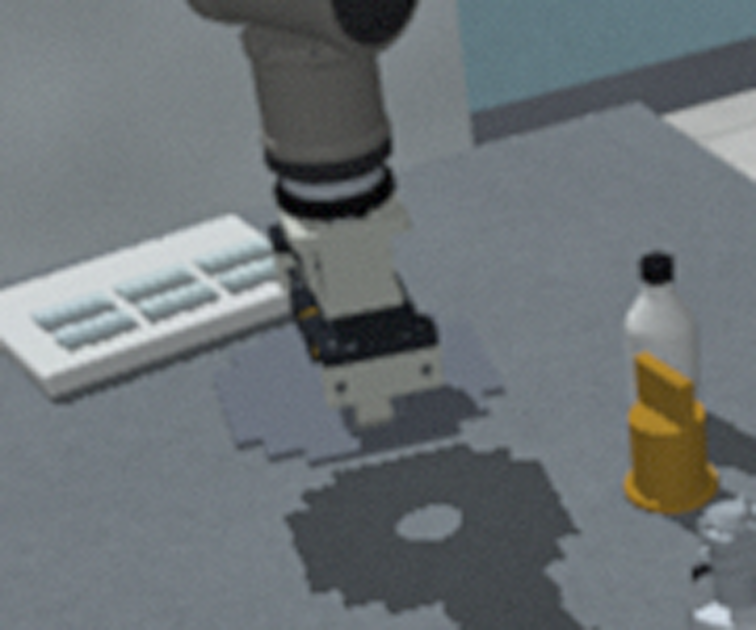

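{"op": "play_rows", "data": {
  "commands": [
    {"offset":[0,0,-0.03],"twist":0},
    {"offset":[0,0,-0.04],"twist":0},
    {"offset":[0,0,-0.035],"twist":0},
    {"offset":[0,0,-0.015],"twist":0},
    {"offset":[0,0,0],"twist":0}
  ]
}}

```text
time: 29.8
tool_pos: [478.0, 316.2, 387.3]
tcp_rot: [3.14, 0.002, 2.932]
contact_force: [-0.1, -0.2, -2.3]
grip_width: 10.0
```

```bash
python3 go.py 546.5 -81.4 228 78 10
```

```text
t 29.8 grasp [478.  316.2 228.3] yaw 168.0 jaw 78.0 width 10.0 q6 -0.91 F [-0.1 -0.2 -2.3] tilt 0.12
world d [ 6.850e+01 -3.976e+02 -3.000e-01] twist -0.0 tool-frame d [-149.8 -374.7    0. ]
0 offset [-0.015, -0.0375, 0.0] twist -0.0
1 offset [-0.015, -0.0375, 0.0] twist -0.0
2 offset [-0.015, -0.0375, 0.0] twist -0.0
3 offset [-0.015, -0.0375, 0.0] twist -0.0
4 offset [-0.015, -0.0375, 0.0] twist -0.0
5 offset [-0.015, -0.0375, 0.0] twist -0.0
6 offset [-0.015, -0.0375, 0.0] twist -0.0
7 offset [-0.015, -0.0375, 0.0] twist -0.0
8 offset [-0.015, -0.0375, 0.0] twist -0.0
9 offset [-0.015, -0.0375, 0.0] twist -0.0
```

{"op": "play_rows", "data": {
  "commands": [
    {"offset":[-0.007,-0.0175,0],"twist":0},
    {"offset":[-0.012,-0.03,0],"twist":0},
    {"offset":[-0.015,-0.0375,0],"twist":0},
    {"offset":[-0.015,-0.0375,0],"twist":0},
    {"offset":[-0.015,-0.0375,0],"twist":0}
  ]
}}

```text
time: 30.3
tool_pos: [506.7, 144.9, 383.6]
tcp_rot: [-3.14, -0.005, 2.932]
contact_force: [0.0, -0.2, -2.3]
grip_width: 10.4
```

{"op": "play_rows", "data": {
  "commands": [
    {"offset":[-0.015,-0.0375,0],"twist":0},
    {"offset":[-0.015,-0.0375,0],"twist":0},
    {"offset":[-0.015,-0.0375,0],"twist":0},
    {"offset":[-0.015,-0.0375,0],"twist":0},
    {"offset":[-0.012,-0.03,0],"twist":0}
  ]
}}

```text
time: 30.8
tool_pos: [539.8, -46.9, 383.5]
tcp_rot: [-3.141, -0.005, 2.931]
contact_force: [0.7, 0.7, -2.6]
grip_width: 9.9
```

{"op": "play_rows", "data": {
  "commands": [
    {"offset":[-0.009,-0.0225,0],"twist":0},
    {"offset":[-0.005,-0.0125,0],"twist":0},
    {"offset":[0,0,0],"twist":0},
    {"offset":[0,0,0],"twist":0}
  ]
}}

```text
time: 31.2
tool_pos: [546.2, -81.1, 385.3]
tcp_rot: [3.141, -0.002, 2.932]
contact_force: [0.3, 0.2, -1.4]
grip_width: 10.0
```

```bash
python3 go.py 546.5 -81.4 228 78
python3 - <<'E'
from h import *
im=viewer.capture('side'); crop('side',im,(150,100,350,300),3,'pics/b5.png'); cv2.imwrite('pics/side4.png',im[:,:,::-1])
im=viewer.capture('top'); crop('top',im,(200,150,400,300),3,'pics/b6.png'); cv2.imwrite('pics/top4.png',im[:,:,::-1])
E
```

```text
t 31.2 grasp [546.2 -81.1 226.3] yaw 168.0 jaw 78.0 width 10.0 q6 -1.65 F [ 0.3  0.2 -1.4] tilt 0.15
world d [ 0.3 -0.3  1.7] twist -0.0 tool-frame d [-0.4 -0.2 -1.7]
```

View pics/b5.png

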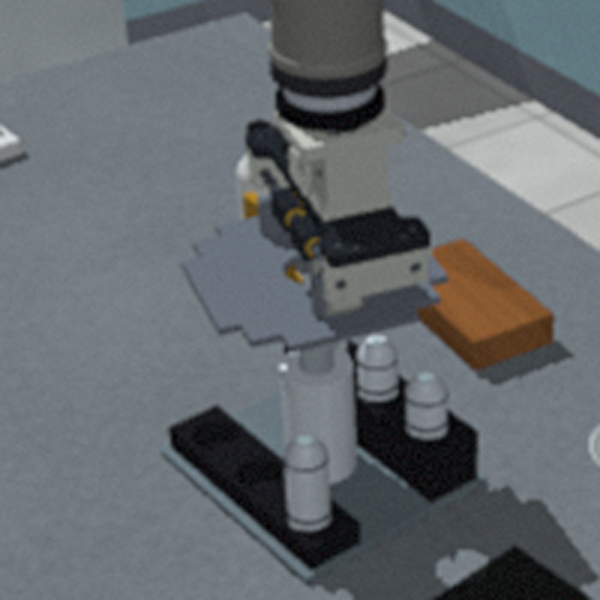

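View pics/b6.png

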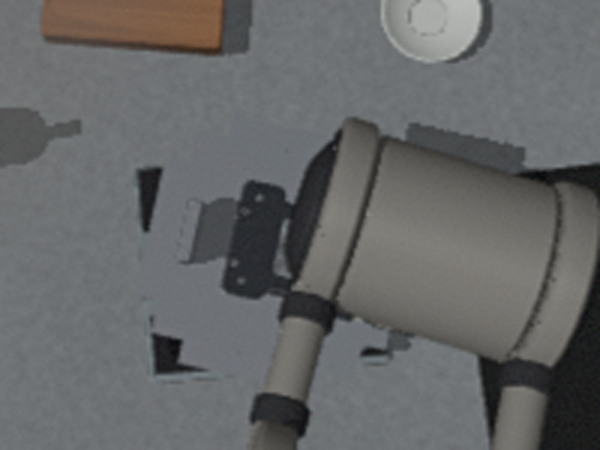

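```bash
cat > pz.py <<'E'
from ov import *
import sys
x,y,z,yaw=map(float,sys.argv[1:5]); k=sys.argv[5]; yaw=np.radians(yaw)
its=[]
q=np.array([[-92,-92],[92,-92],[92,92],[-92,92]],float); its.append((place(np.c_[q,np.full(4,6.)],x,y,z,yaw),(255,0,255)))
its.append((place(ring(106.5,6),x,y,z,yaw),(255,255,0)))
for s in(-62,62):
    r=np.array([[-22,-5],[22,-5],[22,5],[-22,5]],float)+[0,s]
    its.append((place(np.c_[r,np.full(4,40.)],x,y,z,yaw),(0,255,0)))
its.append((place(ring(22.5,6),x,y,z,yaw),(0,0,255)))
overlay('top',cv2.imread(f'pics/top{k}.png'),its,(210,160,370,290),4,f'pics/qt{k}.png')
overlay('side',cv2.imread(f'pics/side{k}.png'),its,(190,140,330,250),5,f'pics/qs{k}.png')
E
python3 pz.py 559.4 -20.4 198.5 -12 4
```

```text
(no output)
```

View pics/qs4.png

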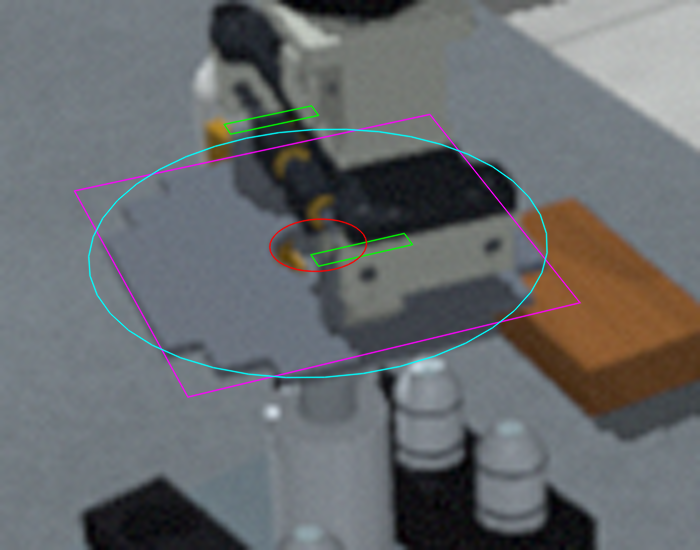

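View pics/qt4.png

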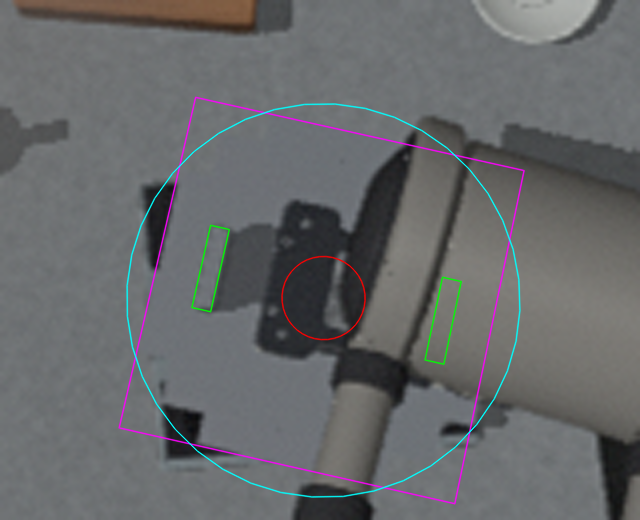

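{"op": "play_rows", "data": {
  "commands": [
    {"offset":[-0.0003,-0.0002,0.015],"twist":0},
    {"offset":[0,0,0.01],"twist":0},
    {"offset":[0,0,0.005],"twist":0},
    {"offset":[0,0,0],"twist":0},
    {"offset":[0,0,0],"twist":0}
  ]
}}

```text
time: 31.8
tool_pos: [546.7, -81.9, 356.8]
tcp_rot: [3.141, 0.0, 2.932]
contact_force: [-0.0, -0.6, -2.1]
grip_width: 9.8
```

```bash
python3 go.py 546.5 -81.4 137.6 78
```

```text
t 31.8 grasp [546.7 -81.9 197.8] yaw 168.0 jaw 78.0 width 9.8 q6 -1.65 F [-0.  -0.6 -2.1] tilt 0.02
world d [ -0.2   0.5 -60.2] twist 0.0 tool-frame d [ 0.4  0.4 60.2]
0 offset [0.0002, 0.0002, 0.0301] twist 0.0
1 offset [0.0002, 0.0002, 0.0301] twist 0.0
```

{"op": "play_rows", "data": {
  "commands": [
    {"offset":[0.0002,0.0002,0.005],"twist":0},
    {"offset":[0,0,0.005],"twist":0},
    {"offset":[0,0,0.003],"twist":0},
    {"offset":[0,0,0],"twist":0}
  ]
}}

```text
time: 32.2
tool_pos: [546.8, -82.4, 345.1]
tcp_rot: [-3.141, 0.004, 2.931]
contact_force: [-1.5, -2.7, 10.9]
grip_width: 10.4
```

{"op": "play_rows", "data": {
  "commands": [
    {"offset":[0,0,0.003],"twist":0},
    {"offset":[0,0,0.003],"twist":0},
    {"offset":[0,0,0.003],"twist":0},
    {"offset":[0,0,0],"twist":0}
  ]
}}

```text
time: 32.6
tool_pos: [546.3, -81.5, 333.9]
tcp_rot: [3.141, -0.001, 2.932]
contact_force: [-0.7, 3.6, -2.9]
grip_width: 10.1
```

```bash
python3 go.py 546.5 -81.4 137.6 78
```

```text
t 32.6 grasp [546.3 -81.5 174.9] yaw 168.0 jaw 78.0 width 10.1 q6 -1.65 F [-0.7  3.6 -2.9] tilt 0.08
world d [  0.2   0.1 -37.3] twist -0.0 tool-frame d [-0.2  0.  37.3]
```

{"op": "play_rows", "data": {
  "commands": [
    {"offset":[0,0.0007,0.004],"twist":0},
    {"offset":[0,0,0.004],"twist":0},
    {"offset":[0,0,0.004],"twist":0},
    {"offset":[0,0,0],"twist":0}
  ]
}}

```text
time: 33.0
tool_pos: [546.4, -81.2, 321.5]
tcp_rot: [3.142, -0.002, 2.932]
contact_force: [-0.4, 2.0, -3.0]
grip_width: 9.9
```

```bash
python3 go.py 546.5 -81.4 137.6 78;python3 - <<'E'
from h import *
im=viewer.capture('side'); crop('side',im,(190,140,330,250),5,'pics/b7.png')
E
```

```text
t 33.0 grasp [546.4 -81.2 162.5] yaw 168.0 jaw 78.0 width 9.9 q6 -1.65 F [-0.4  2.  -3. ] tilt 0.10
world d [  0.1  -0.2 -24.9] twist -0.0 tool-frame d [-0.1 -0.2 24.9]
```

View pics/b7.png

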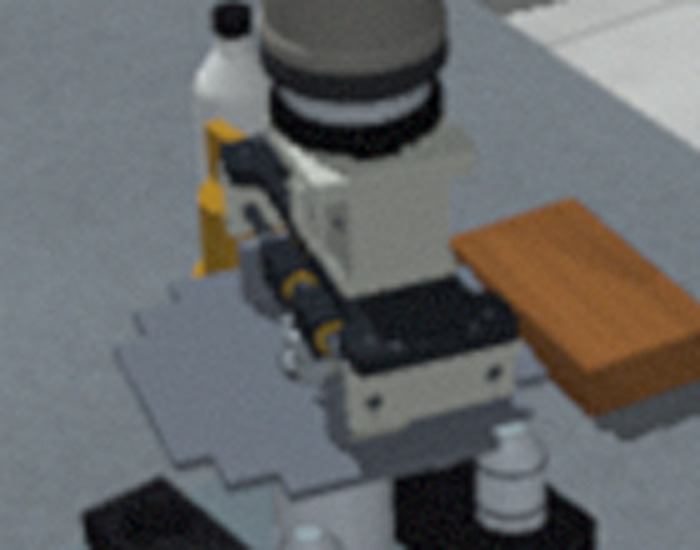

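Threading over the stud well. Continue.

{"op": "play_rows", "data": {
  "commands": [
    {"offset":[0,0,0.005],"twist":0},
    {"offset":[0,0,0.005],"twist":0},
    {"offset":[0,0,0.005],"twist":0},
    {"offset":[0,0,0.003],"twist":0},
    {"offset":[0,0,0],"twist":0}
  ]
}}

```text
time: 33.55
tool_pos: [546.5, -81.4, 303.9]
tcp_rot: [-3.141, -0.001, 2.932]
contact_force: [-0.5, 0.2, -1.9]
grip_width: 9.9
```

```bash
python3 go.py 546.5 -81.4 137.6 78
```

```text
t 33.5 grasp [546.5 -81.4 144.9] yaw 168.0 jaw 78.0 width 9.9 q6 -1.65 F [-0.5  0.2 -1.9] tilt 0.06
world d [-0.  -0.  -7.3] twist -0.0 tool-frame d [ 0.  -0.   7.3]
```

{"op": "play_rows", "data": {
  "commands": [
    {"offset":[0,0,0.002],"twist":0},
    {"offset":[0,0,0.002],"twist":0},
    {"offset":[0,0,0.002],"twist":0},
    {"offset":[0,0,0],"twist":0}
  ]
}}

```text
time: 33.95
tool_pos: [546.5, -81.1, 298.2]
tcp_rot: [3.141, -0.001, 2.932]
contact_force: [0.2, -0.6, -1.5]
grip_width: 9.9
```

```bash
python3 go.py 546.5 -81.4 137.6 78
```

```text
t 34.0 grasp [546.5 -81.1 139.2] yaw 168.0 jaw 78.0 width 9.9 q6 -1.65 F [ 0.2 -0.6 -1.5] tilt 0.03
world d [-0.  -0.3 -1.6] twist -0.0 tool-frame d [-0.  -0.3  1.6]
```

{"op": "play_rows", "data": {
  "commands": [
    {"offset":[0,0,0.0015],"twist":0},
    {"offset":[0,0,0.001],"twist":0},
    {"offset":[0,0,0],"twist":0}
  ]
}}

```text
time: 34.25
tool_pos: [546.6, -81.2, 296.3]
tcp_rot: [3.142, 0.0, 2.932]
contact_force: [-0.6, -0.4, 0.4]
grip_width: 10.0
```

{"op": "play_rows", "data": {
  "commands": [
    {"offset":[0,0,0.001],"twist":0},
    {"offset":[0,0,0],"twist":0}
  ]
}}

```text
time: 34.45
tool_pos: [546.6, -81.3, 296.2]
tcp_rot: [-3.142, 0.001, 2.932]
contact_force: [-3.7, 0.1, 7.3]
grip_width: 9.9
```

{"op": "play_rows", "data": {
  "commands": [
    {"offset":[0,0,0],"twist":0},
    {"offset":[0,0,0],"twist":0},
    {"offset":[0,0,0],"twist":0},
    {"offset":[0,0,0],"twist":0}
  ],
  "jaw": 178
}}

```text
time: 34.85
tool_pos: [546.7, -81.1, 294.9]
tcp_rot: [3.141, -0.0, 2.932]
contact_force: [0.0, -0.1, 0.3]
grip_width: 27.6
```

{"op": "play_rows", "data": {
  "commands": [
    {"offset":[0,0,-0.02],"twist":0},
    {"offset":[0,0,-0.03],"twist":0},
    {"offset":[0,0,-0.03],"twist":0},
    {"offset":[0,0,-0.03],"twist":0},
    {"offset":[0,0,-0.01],"twist":0}
  ]
}}

```text
time: 35.35
tool_pos: [546.9, -81.2, 418.1]
tcp_rot: [-3.141, 0.005, 2.932]
contact_force: [0.1, -0.7, 0.5]
grip_width: 27.8
```

```bash
python3 go.py 665.5 248 260 7
python3 - <<'E'
from h import *
im=viewer.capture('side'); cv2.imwrite('pics/side5.png',im[:,:,::-1])
im=viewer.capture('top');  cv2.imwrite('pics/top5.png',im[:,:,::-1])
E
python3 pz.py 559.7 -20.7 110 -12 5
python3 m2.py | tail -2 >/dev/null; sed 's/top0/top5/;s/side0/side5/' m1.py > /tmp/m1.py; sed "s#open('m1.py')#open('/tmp/m1.py')#" m2.py > m2b.py; python3 m2b.py | tail -2
```

```text
t 35.4 grasp [546.9 -81.2 259.1] yaw 168.0 jaw 78.0 width 27.8 q6 -1.65 F [ 0.1 -0.7  0.5] tilt 0.30
world d [118.6 329.2   0.9] twist 71.0 tool-frame d [-47.5 346.7  -0.7]
0 offset [-0.0053, 0.0385, -0.0001] twist 7.89
1 offset [0.0001, 0.0389, -0.0001] twist 7.89
2 offset [0.0054, 0.0385, -0.0001] twist 7.89
3 offset [0.0106, 0.0374, -0.0001] twist 7.89
4 offset [0.0157, 0.0356, -0.0001] twist 7.89
5 offset [0.0204, 0.0331, -0.0001] twist 7.89
6 offset [0.0247, 0.03, -0.0001] twist 7.89
7 offset [0.0286, 0.0263, -0.0001] twist 7.89
8 offset [0.032, 0.0221, -0.0001] twist 7.89
top [(0.9577351808547974, 96, array([665.5, 248.2]), np.float32(604.0), np.float32(614.8125)), (0.957374095916748, 99, array([665.6, 248.3]), np.float32(604.0), np.float32(612.875)), (0.9554261565208435, 102, array([665.7, 248.3]), np.float32(604.0), np.float32(613.375)), (0.9550741910934448, 93, array([665.4, 248.1]), np.float32(604.0), np.float32(614.5))]
side [(0.7146078944206238, 99, array([675.4, 263.1]), np.float32(631.0), np.float32(652.0625)), (0.7135666012763977, 96, array([675.8, 263.8]), np.float32(631.0), np.float32(645.5)), (0.712765097618103, 102, array([675.2, 262.8]), np.float32(631.0), np.float32(656.25)), (0.7108433842658997, 93, array([676. , 264.3]), np.float32(631.0), np.float32(638.125))]
```

View pics/qs5.png

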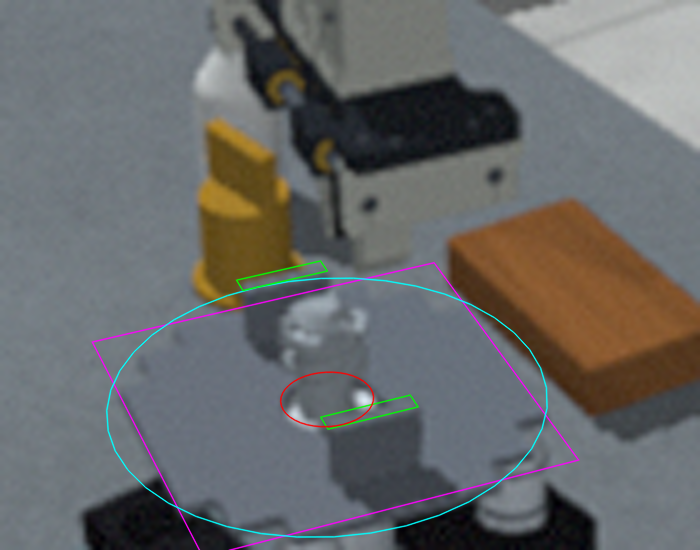

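View pics/side5.png

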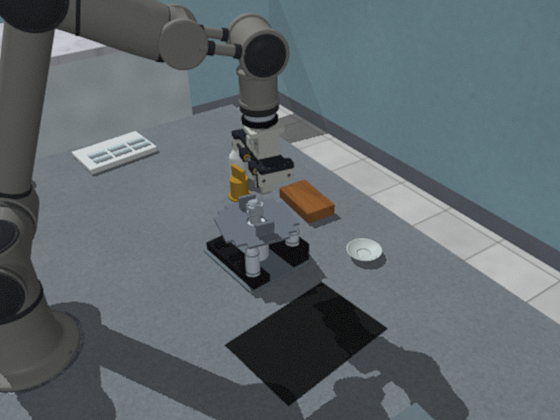

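{"op": "play_rows", "data": {
  "commands": [
    {"offset":[-0.0053,0.0385,0],"twist":7.9},
    {"offset":[0.0001,0.0389,0],"twist":7.9},
    {"offset":[0.0054,0.0385,0],"twist":7.9},
    {"offset":[0.0106,0.0374,0],"twist":7.9},
    {"offset":[0.0157,0.0356,0],"twist":7.9}
  ],
  "jaw": 130
}}

```text
time: 35.95
tool_pos: [612.8, 103.2, 412.5]
tcp_rot: [-3.139, -0.002, 2.237]
contact_force: [0.2, -0.2, 0.9]
grip_width: 44.7
```

{"op": "play_rows", "data": {
  "commands": [
    {"offset":[0.0204,0.0331,0],"twist":7.9},
    {"offset":[0.0247,0.03,0],"twist":7.9},
    {"offset":[0.0286,0.0263,0],"twist":7.9},
    {"offset":[0.032,0.0221,0],"twist":7.9},
    {"offset":[0,0,0],"twist":0}
  ]
}}

```text
time: 36.45
tool_pos: [665.8, 252.6, 410.7]
tcp_rot: [-3.137, -0.001, 1.691]
contact_force: [-0.9, -0.0, -0.4]
grip_width: 45.0
```

{"op": "play_rows", "data": {
  "commands": [
    {"offset":[0,0,0.04],"twist":0},
    {"offset":[0,0,0.04],"twist":0},
    {"offset":[0,0,0.03],"twist":0},
    {"offset":[0,0,0],"twist":0},
    {"offset":[0,0,0],"twist":0}
  ]
}}

```text
time: 36.95
tool_pos: [665.5, 247.5, 304.2]
tcp_rot: [-3.14, 0.0, 1.691]
contact_force: [0.2, -0.3, -0.2]
grip_width: 45.3
```

```bash
python3 go.py 665.5 248 84.5 7
python3 - <<'E'
from h import *
im=viewer.capture('side'); cv2.imwrite('pics/side6.png',im[:,:,::-1]); crop('side',im,(200,100,300,220),5,'pics/b8.png')
im=viewer.capture('top');  cv2.imwrite('pics/top6.png',im[:,:,::-1]); crop('top',im,(120,120,280,240),5,'pics/b9.png')
E
```

```text
t 37.0 grasp [665.5 247.5 145.2] yaw 96.9 jaw 6.9 width 45.3 q6 0.13 F [ 0.2 -0.3 -0.2] tilt 0.12
world d [ -0.    0.5 -60.7] twist -0.1 tool-frame d [ 0.5  0.1 60.7]
0 offset [0.0002, 0.0001, 0.0304] twist -0.06
1 offset [0.0002, 0.0001, 0.0304] twist -0.06
```

View pics/b8.png

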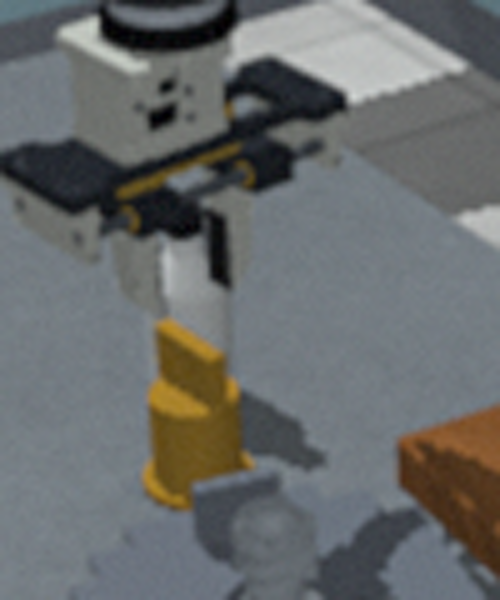

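View pics/b9.png

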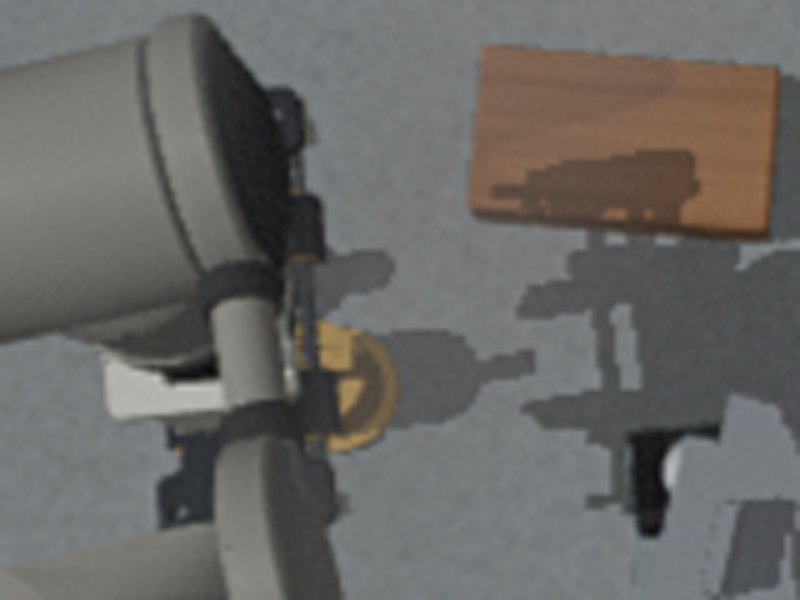

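Run:
```python
from h import *
print(back('top',(180.5/3.5-.5+90,105.5/3.5-.5+140),130), back('side',(465/4+120,45/4+130),128))
```

```text
[712.35643693 332.13125803 130.        ] [714.78682152 336.04627923 128.        ]
```

{"op": "play_rows", "data": {
  "commands": [
    {"offset":[0.0003,0,0.02],"twist":0},
    {"offset":[0,0,0.02],"twist":0},
    {"offset":[0,0,0.015],"twist":0},
    {"offset":[0,0,0.003],"twist":0},
    {"offset":[0,0,0],"twist":0}
  ]
}}

```text
time: 37.55
tool_pos: [665.7, 248.2, 247.6]
tcp_rot: [3.141, -0.0, 1.691]
contact_force: [-0.3, -0.2, 0.4]
grip_width: 45.2
```

```bash
python3 go.py 665.5 248 84.5 7
```

```text
t 37.5 grasp [665.7 248.2  88.6] yaw 96.9 jaw 6.9 width 45.2 q6 0.13 F [-0.3 -0.2  0.4] tilt 0.03
world d [-0.2 -0.2 -4.1] twist -0.1 tool-frame d [-0.2 -0.2  4.1]
```

{"op": "play_rows", "data": {
  "commands": [
    {"offset":[0,0,0.003],"twist":0},
    {"offset":[0,0,0],"twist":0}
  ]
}}

```text
time: 37.75
tool_pos: [665.7, 248.3, 244.9]
tcp_rot: [3.14, -0.0, 1.691]
contact_force: [0.4, 0.8, 0.3]
grip_width: 44.7
```

{"op": "play_rows", "data": {
  "commands": [
    {"offset":[0,0,0],"twist":0},
    {"offset":[0,0,0],"twist":0},
    {"offset":[0,0,0],"twist":0},
    {"offset":[0,0,0],"twist":0},
    {"offset":[0,0,0],"twist":0}
  ],
  "jaw": 255
}}

```text
time: 38.25
tool_pos: [665.5, 248.2, 244.1]
tcp_rot: [3.141, -0.0, 1.691]
contact_force: [1.2, 0.6, -0.7]
grip_width: 11.6
```

```bash
python3 go.py 665.5 248 84.5 7
```

```text
t 38.2 grasp [665.5 248.2  85.1] yaw 96.9 jaw 6.9 width 11.6 q6 0.13 F [ 1.2  0.6 -0.7] tilt 0.02
world d [-0.  -0.2 -0.6] twist -0.1 tool-frame d [-0.2 -0.1  0.6]
```

{"op": "play_rows", "data": {
  "commands": [
    {"offset":[0,0,-0.02],"twist":0},
    {"offset":[0,0,-0.04],"twist":0},
    {"offset":[0,0,-0.04],"twist":0},
    {"offset":[0,0,-0.04],"twist":0},
    {"offset":[0,0,-0.04],"twist":0}
  ]
}}

```text
time: 38.75
tool_pos: [665.2, 248.2, 425.2]
tcp_rot: [-3.141, 0.0, 1.691]
contact_force: [0.2, -0.2, -2.2]
grip_width: 11.9
```

```bash
python3 go.py 559.7 -20.7 265 7
```

```text
t 38.8 grasp [665.2 248.2 266.2] yaw 96.9 jaw 6.9 width 11.9 q6 0.13 F [ 0.2 -0.2 -2.2] tilt 0.06
world d [-105.5 -268.9   -1.2] twist -0.1 tool-frame d [-254.3 -137.     1.4]
0 offset [-0.0363, -0.0196, 0.0002] twist -0.02
1 offset [-0.0363, -0.0196, 0.0002] twist -0.02
2 offset [-0.0363, -0.0196, 0.0002] twist -0.02
3 offset [-0.0363, -0.0196, 0.0002] twist -0.02
4 offset [-0.0363, -0.0196, 0.0002] twist -0.02
5 offset [-0.0363, -0.0196, 0.0002] twist -0.02
6 offset [-0.0363, -0.0196, 0.0002] twist -0.02
```

{"op": "play_rows", "data": {
  "commands": [
    {"offset":[-0.018,-0.01,-0.005],"twist":0},
    {"offset":[-0.0363,-0.0196,-0.005],"twist":0},
    {"offset":[-0.0363,-0.0196,0],"twist":0},
    {"offset":[-0.0363,-0.0196,0],"twist":0},
    {"offset":[-0.0363,-0.0196,0],"twist":0}
  ]
}}

```text
time: 39.25
tool_pos: [596.3, 74.3, 433.7]
tcp_rot: [-3.141, -0.0, 1.691]
contact_force: [0.3, -0.4, -1.8]
grip_width: 12.0
```

{"op": "play_rows", "data": {
  "commands": [
    {"offset":[-0.0363,-0.0196,0],"twist":0},
    {"offset":[-0.036,-0.0195,0],"twist":0},
    {"offset":[-0.018,-0.0095,0],"twist":0},
    {"offset":[0,0,0],"twist":0},
    {"offset":[0,0,0],"twist":0}
  ]
}}

```text
time: 39.75
tool_pos: [559.8, -19.9, 434.0]
tcp_rot: [3.142, -0.001, 1.69]
contact_force: [1.1, 0.6, -1.9]
grip_width: 11.3
```

```bash
python3 go.py 559.7 -20.7 265 7
python3 - <<'E'
from h import *
im=viewer.capture('side'); cv2.imwrite('pics/side7.png',im[:,:,::-1]); crop('side',im,(190,110,330,290),3.3,'pics/b10.png')
im=viewer.capture('top');  cv2.imwrite('pics/top7.png',im[:,:,::-1]);
E
```

```text
t 39.8 grasp [559.8 -19.9 275. ] yaw 96.8 jaw 6.8 width 11.3 q6 -0.29 F [ 1.1  0.6 -1.9] tilt 0.04
world d [ -0.1  -0.8 -10. ] twist -0.2 tool-frame d [-0.8 -0.2 10. ]
```

View pics/b10.png

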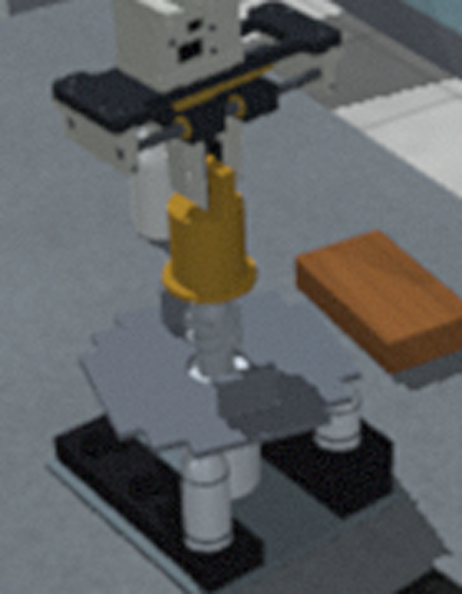

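{"op": "play_rows", "data": {
  "commands": [
    {"offset":[-0.0005,0,0.015],"twist":0},
    {"offset":[0,0,0.012],"twist":0},
    {"offset":[0,0,0.004],"twist":0},
    {"offset":[0,0,0],"twist":0},
    {"offset":[0,0,0],"twist":0}
  ]
}}

```text
time: 40.35
tool_pos: [560.1, -20.1, 403.3]
tcp_rot: [3.141, 0.0, 1.691]
contact_force: [0.6, 0.5, -1.4]
grip_width: 11.9
```

```bash
python3 go.py 559.7 -20.5 233 7
```

```text
t 40.4 grasp [560.1 -20.1 244.3] yaw 96.9 jaw 6.9 width 11.9 q6 -0.29 F [ 0.6  0.5 -1.4] tilt 0.02
world d [ -0.4  -0.4 -11.3] twist -0.1 tool-frame d [-0.3 -0.5 11.3]
```

{"op": "play_rows", "data": {
  "commands": [
    {"offset":[-0.0003,-0.0003,0.003],"twist":0},
    {"offset":[0,0,0.003],"twist":0},
    {"offset":[0,0,0.002],"twist":0},
    {"offset":[0,0,0],"twist":0}
  ]
}}

```text
time: 40.75
tool_pos: [559.6, -20.7, 395.7]
tcp_rot: [3.14, 0.0, 1.691]
contact_force: [-0.6, 0.2, 2.8]
grip_width: 12.2
```

{"op": "play_rows", "data": {
  "commands": [
    {"offset":[0,0,0.002],"twist":0},
    {"offset":[0,0,0.001],"twist":0},
    {"offset":[0,0,0],"twist":0}
  ]
}}

```text
time: 41.05
tool_pos: [559.4, -20.7, 395.3]
tcp_rot: [3.138, 0.001, 1.691]
contact_force: [-6.1, 0.2, 18.0]
grip_width: 12.3
```

```bash
python3 go.py 559.7 -20.5 233 7
```

```text
t 41.0 grasp [559.4 -20.7 236.3] yaw 96.9 jaw 6.9 width 12.3 q6 -0.29 F [-6.1  0.2 18. ] tilt 0.22
world d [ 0.3  0.2 -3.3] twist -0.1 tool-frame d [0.2 0.3 3.3]
```

{"op": "play_rows", "data": {
  "commands": [
    {"offset":[0,0,-0.0005],"twist":-5},
    {"offset":[0,0,0],"twist":-5},
    {"offset":[0,0,0],"twist":0}
  ]
}}

```text
time: 41.35
tool_pos: [560.1, -20.8, 395.5]
tcp_rot: [3.136, 0.003, 1.868]
contact_force: [-1.6, 0.7, 13.1]
grip_width: 11.7
```

{"op": "play_rows", "data": {
  "commands": [
    {"offset":[0,0,0],"twist":-5},
    {"offset":[0,0,0],"twist":-5},
    {"offset":[0,0,0],"twist":0}
  ]
}}

```text
time: 41.65
tool_pos: [560.4, -21.0, 394.9]
tcp_rot: [3.136, 0.004, 2.042]
contact_force: [1.6, -0.7, 6.9]
grip_width: 11.8
```

{"op": "play_rows", "data": {
  "commands": [
    {"offset":[0,0,0.001],"twist":-5},
    {"offset":[0,0,0.0005],"twist":-5},
    {"offset":[0,0,0],"twist":0}
  ]
}}

```text
time: 41.95
tool_pos: [560.0, -20.5, 391.7]
tcp_rot: [3.139, 0.001, 2.215]
contact_force: [2.2, 1.2, 2.7]
grip_width: 11.9
```

{"op": "play_rows", "data": {
  "commands": [
    {"offset":[0,0,0.0005],"twist":-5},
    {"offset":[0,0,0.0005],"twist":-5},
    {"offset":[0,0,0],"twist":0}
  ]
}}

```text
time: 42.25
tool_pos: [560.3, -20.5, 391.7]
tcp_rot: [3.138, 0.003, 2.389]
contact_force: [2.1, 1.3, 7.3]
grip_width: 11.7
```

{"op": "play_rows", "data": {
  "commands": [
    {"offset":[0,0,0.0005],"twist":-5},
    {"offset":[0,0,0],"twist":-5},
    {"offset":[0,0,0],"twist":0}
  ]
}}

```text
time: 42.55
tool_pos: [560.4, -20.5, 391.7]
tcp_rot: [3.138, 0.005, 2.563]
contact_force: [2.0, 2.8, 10.8]
grip_width: 11.5
```

{"op": "play_rows", "data": {
  "commands": [
    {"offset":[0,0,0.0],"twist":-5},
    {"offset":[0,0,0],"twist":-5},
    {"offset":[0,0,0],"twist":0}
  ]
}}

```text
time: 42.85
tool_pos: [560.4, -20.4, 391.7]
tcp_rot: [3.139, 0.005, 2.738]
contact_force: [2.6, 2.9, 9.4]
grip_width: 11.6
```

{"op": "play_rows", "data": {
  "commands": [
    {"offset":[0,0,0.0],"twist":-5},
    {"offset":[0,0,0],"twist":-5},
    {"offset":[0,0,0],"twist":0}
  ]
}}

```text
time: 43.15
tool_pos: [560.4, -20.2, 391.7]
tcp_rot: [3.139, 0.006, 2.912]
contact_force: [2.4, 2.9, 8.0]
grip_width: 11.5
```

{"op": "play_rows", "data": {
  "commands": [
    {"offset":[0,0,0.0],"twist":-5},
    {"offset":[0,0,0],"twist":-5},
    {"offset":[0,0,0],"twist":0}
  ]
}}

```text
time: 43.45
tool_pos: [560.5, -20.2, 391.6]
tcp_rot: [3.14, 0.007, 3.087]
contact_force: [4.7, 4.3, 7.5]
grip_width: 11.8
```

{"op": "play_rows", "data": {
  "commands": [
    {"offset":[0,0,0.0003],"twist":-5},
    {"offset":[0,0,0],"twist":-5},
    {"offset":[0,0,0],"twist":0}
  ]
}}

```text
time: 43.75
tool_pos: [560.5, -20.0, 390.9]
tcp_rot: [3.141, 0.006, -3.022]
contact_force: [3.6, 4.3, 6.7]
grip_width: 11.8
```

{"op": "play_rows", "data": {
  "commands": [
    {"offset":[0,0,0.0],"twist":-5},
    {"offset":[0,0,0],"twist":-5},
    {"offset":[0,0,0],"twist":0}
  ]
}}

```text
time: 44.05
tool_pos: [560.3, -20.0, 389.7]
tcp_rot: [3.141, 0.004, -2.847]
contact_force: [4.1, 5.4, 0.7]
grip_width: 11.6
```

```bash
python3 go.py 559.7 -20.5 233 7
python3 - <<'E'
from h import *
im=viewer.capture('side'); cv2.imwrite('pics/side8.png',im[:,:,::-1]); crop('side',im,(190,110,330,290),3.3,'pics/b11.png')
print(status.get_obs()['moment'])
E
```

```text
t 44.0 grasp [560.3 -20.  230.7] yaw -163.1 jaw -253.1 width 11.6 q6 -2.04 F [4.1 5.4 0.7] tilt 0.24
world d [-0.6 -0.5  2.3] twist -80.1 tool-frame d [ 0.7 -0.3 -2.3]
0 offset [0.0001, -0.0, -0.0002] twist -8.01
1 offset [0.0001, -0.0, -0.0002] twist -8.01
2 offset [0.0001, -0.0, -0.0002] twist -8.01
3 offset [0.0001, -0.0, -0.0002] twist -8.01
4 offset [0.0001, 0.0, -0.0002] twist -8.01
5 offset [0.0001, 0.0, -0.0002] twist -8.01
6 offset [0.0001, 0.0, -0.0002] twist -8.01
7 offset [0.0001, 0.0, -0.0002] twist -8.01
8 offset [0.0001, 0.0001, -0.0002] twist -8.01
9 offset [0.0001, 0.0001, -0.0002] twist -8.01
[ 1.17101271 -0.96394682  0.04199385]
```

View pics/b11.png

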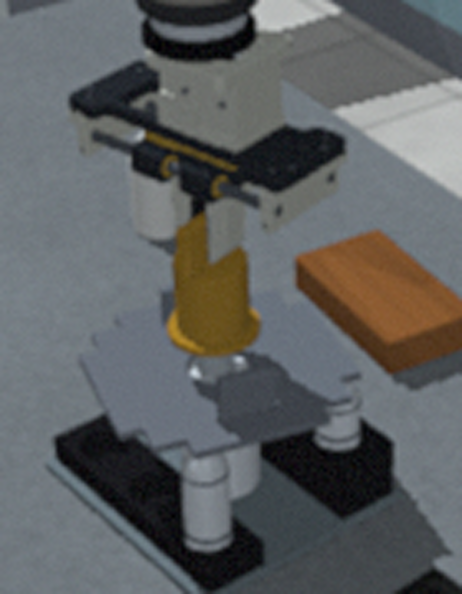

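{"op": "play_rows", "data": {
  "commands": [
    {"offset":[0,0,0.002],"twist":0},
    {"offset":[0,0,0.002],"twist":0},
    {"offset":[0,0,0],"twist":0}
  ]
}}

```text
time: 44.4
tool_pos: [560.3, -19.9, 385.7]
tcp_rot: [3.14, 0.004, -2.85]
contact_force: [4.3, 5.7, -0.2]
grip_width: 11.3
```

{"op": "play_rows", "data": {
  "commands": [
    {"offset":[0,0,0.002],"twist":0},
    {"offset":[0,0,0.002],"twist":0},
    {"offset":[0,0,0],"twist":0}
  ]
}}

```text
time: 44.7
tool_pos: [560.2, -19.9, 382.8]
tcp_rot: [3.141, 0.005, -2.849]
contact_force: [3.1, 6.3, 7.2]
grip_width: 11.9
```

```bash
python3 go.py 559.7 -20.5 233 7 1
```

```text
t 44.7 grasp [560.2 -19.9 223.8] yaw -163.3 jaw -253.3 width 11.9 q6 -2.04 F [3.1 6.3 7.2] tilt 0.29
world d [-0.5 -0.6  9.2] twist -80.3 tool-frame d [ 0.7 -0.4 -9.2]
```

{"op": "play_rows", "data": {
  "commands": [
    {"offset":[-0.0004,0.0004,0.0],"twist":6},
    {"offset":[0,0,0.0006],"twist":6},
    {"offset":[0,0,0.0006],"twist":6},
    {"offset":[0,0,0],"twist":0}
  ]
}}

```text
time: 45.1
tool_pos: [560.3, -19.6, 381.1]
tcp_rot: [3.14, 0.003, 3.117]
contact_force: [2.7, 3.6, 4.8]
grip_width: 11.7
```

```bash
python3 go.py 559.7 -20.5 233 7 1; python3 -c "
from plant import status;print(status.get_obs()['moment'])"
```

```text
t 45.1 grasp [560.3 -19.6 222.1] yaw 178.6 jaw 88.6 width 11.7 q6 -1.72 F [2.7 3.6 4.8] tilt 0.21
world d [-0.6 -0.9 10.9] twist 81.6 tool-frame d [  0.6  -0.9 -10.9]
[ 0.9990594  -0.49605155 -0.10800257]
```

Going down with the turn. Continue at 0.8 mm per 8°.

{"op": "play_rows", "data": {
  "commands": [
    {"offset":[-0.0002,0.0002,0.0008],"twist":8},
    {"offset":[0,0,0.0008],"twist":8},
    {"offset":[0,0,0.0008],"twist":8},
    {"offset":[0,0,0.0008],"twist":8},
    {"offset":[0,0,0.0],"twist":0}
  ]
}}

```text
time: 45.6
tool_pos: [560.4, -19.7, 377.7]
tcp_rot: [3.14, 0.002, 2.559]
contact_force: [2.1, 3.2, 4.5]
grip_width: 11.8
```

```bash
python3 go.py 559.7 -20.5 233 7 1; python3 -c "
from plant import status;print(status.get_obs()['moment'])"
```

```text
t 45.6 grasp [560.4 -19.7 218.7] yaw 146.6 jaw 56.6 width 11.8 q6 -1.16 F [2.1 3.2 4.5] tilt 0.15
world d [-0.7 -0.8 14.3] twist 49.6 tool-frame d [  0.2  -1.  -14.3]
[ 0.6734902  -0.39230334 -0.01945015]
```

{"op": "play_rows", "data": {
  "commands": [
    {"offset":[0,0,0.0008],"twist":8},
    {"offset":[0,0,0.0008],"twist":8},
    {"offset":[0,0,0.0008],"twist":8},
    {"offset":[0,0,0.0008],"twist":8},
    {"offset":[0,0,0.0008],"twist":8}
  ]
}}

```text
time: 46.1
tool_pos: [560.0, -19.9, 373.8]
tcp_rot: [3.141, 0.0, 1.859]
contact_force: [-1.3, 1.9, 6.8]
grip_width: 11.7
```

{"op": "play_rows", "data": {
  "commands": [
    {"offset":[0,0,0.0008],"twist":8},
    {"offset":[0,0,0.0008],"twist":8},
    {"offset":[0,0,0.0008],"twist":8},
    {"offset":[0,0,0.0008],"twist":8},
    {"offset":[0,0,0.0],"twist":0}
  ]
}}

```text
time: 46.6
tool_pos: [560.1, -20.1, 370.4]
tcp_rot: [3.14, -0.0, 1.302]
contact_force: [0.2, 1.3, 5.5]
grip_width: 12.6
```

```bash
python3 go.py 559.7 -20.5 233 7 1; python3 -c "
from plant import status;print(status.get_obs()['moment'])"
```

```text
t 46.6 grasp [560.1 -20.1 211.4] yaw 74.6 jaw -15.4 width 12.6 q6 0.10 F [0.2 1.3 5.5] tilt 0.07
world d [-0.4 -0.4 21.6] twist -22.4 tool-frame d [ -0.5  -0.3 -21.6]
[ 0.21685702  0.04750655 -0.03427669]
```

{"op": "play_rows", "data": {
  "commands": [
    {"offset":[0,0,0.0008],"twist":8},
    {"offset":[0,0,0.0008],"twist":8},
    {"offset":[0,0,0.0008],"twist":8},
    {"offset":[0,0,0.0008],"twist":8},
    {"offset":[0,0,0.0008],"twist":8}
  ]
}}

```text
time: 47.1
tool_pos: [559.8, -20.1, 366.5]
tcp_rot: [3.141, 0.0, 0.602]
contact_force: [-2.1, 2.1, 8.2]
grip_width: 11.9
```

{"op": "play_rows", "data": {
  "commands": [
    {"offset":[0,0,0.0008],"twist":8},
    {"offset":[0,0,0.0008],"twist":8},
    {"offset":[0,0,0.0008],"twist":8},
    {"offset":[0,0,0.0008],"twist":8},
    {"offset":[0,0,0.0],"twist":0}
  ]
}}

```text
time: 47.6
tool_pos: [559.9, -19.7, 363.0]
tcp_rot: [-3.141, -0.0, 0.046]
contact_force: [-1.0, 3.7, 4.2]
grip_width: 11.7
```

```bash
python3 go.py 559.7 -20.5 233 7 1; python3 -c "
from plant import status;print(status.get_obs()['moment'])"
```

```text
t 47.6 grasp [559.9 -19.7 204. ] yaw 2.6 jaw -87.4 width 11.7 q6 1.35 F [-1.   3.7  4.2] tilt 0.06
world d [-0.2 -0.8 29. ] twist 85.6 tool-frame d [ -0.3   0.8 -29. ]
[ 0.69234651  0.40107698 -0.08682424]
```

{"op": "play_rows", "data": {
  "commands": [
    {"offset":[0,0,0.0006],"twist":6},
    {"offset":[0,0,0.0006],"twist":6},
    {"offset":[0,0,0.0006],"twist":6},
    {"offset":[0,0,0],"twist":0}
  ]
}}

```text
time: 48.0
tool_pos: [559.9, -19.6, 360.1]
tcp_rot: [-3.141, 0.001, -0.265]
contact_force: [0.7, 4.3, -2.7]
grip_width: 11.9
```

{"op": "play_rows", "data": {
  "commands": [
    {"offset":[0,0,0.0005],"twist":5},
    {"offset":[0,0,0.0004],"twist":4},
    {"offset":[0,0,0.0],"twist":0}
  ]
}}

```text
time: 48.3
tool_pos: [560.0, -19.4, 360.0]
tcp_rot: [-3.14, 0.0, -0.42]
contact_force: [0.5, 5.9, 2.1]
grip_width: 11.6
```

```bash
python3 go.py 559.7 -20.5 233 7 1; python3 -c "
from plant import status;print(status.get_obs()['moment'])"
```

```text
t 48.3 grasp [560.  -19.4 201. ] yaw -24.1 jaw -114.1 width 11.6 q6 1.82 F [0.5 5.9 2.1] tilt 0.08
world d [-0.3 -1.1 32. ] twist 58.9 tool-frame d [  0.1   1.1 -32. ]
[ 0.99527005  0.15102457 -0.06647568]
```

{"op": "play_rows", "data": {
  "commands": [
    {"offset":[0,0,0.0004],"twist":4},
    {"offset":[0,0,0.0003],"twist":4},
    {"offset":[0,0,0.0],"twist":0}
  ]
}}

```text
time: 48.6
tool_pos: [560.1, -19.3, 359.9]
tcp_rot: [-3.14, -0.0, -0.559]
contact_force: [-1.5, 7.4, 5.0]
grip_width: 11.7
```

```bash
python3 go.py 559.7 -20.5 233 7 1; python3 -c "
from plant import status;print(status.get_obs()['moment'])"
```

```text
t 48.6 grasp [560.1 -19.3 200.9] yaw -32.0 jaw -122.0 width 11.7 q6 1.96 F [-1.5  7.4  5. ] tilt 0.10
world d [-0.4 -1.2 32.1] twist 51.0 tool-frame d [  0.3   1.2 -32.1]
[1.03342838 0.13576842 0.03691664]
```

{"op": "play_rows", "data": {
  "commands": [
    {"offset":[0,0,0],"twist":0},
    {"offset":[0,0,0],"twist":0},
    {"offset":[0,0,0],"twist":0}
  ],
  "jaw": 150
}}

```text
time: 48.9
tool_pos: [560.0, -20.3, 358.8]
tcp_rot: [3.141, 0.0, -0.56]
contact_force: [-0.5, -0.2, -0.4]
grip_width: 31.2
```

{"op": "play_rows", "data": {
  "commands": [
    {"offset":[0,0,-0.02],"twist":0},
    {"offset":[0,0,-0.04],"twist":0},
    {"offset":[0,0,-0.03],"twist":0},
    {"offset":[0,0,0],"twist":0}
  ]
}}

```text
time: 49.3
tool_pos: [560.5, -20.4, 453.5]
tcp_rot: [-3.139, -0.008, -0.56]
contact_force: [-0.3, 0.4, 0.4]
grip_width: 37.6
```

Run:
```python
from h import *
from ov import overlay
im=viewer.capture('side'); cv2.imwrite('pics/side9.png',im[:,:,::-1]); crop('side',im,(190,140,330,290),4,'pics/b12.png')
its=[(ring(34,z)+[559.8,-20.3,116],(0,0,255)) for z in(0,6)]+[(ring(27,62)+[559.8,-20.3,116],(0,255,0))]
overlay('side',cv2.imread('pics/side9.png'),its,(190,140,330,260),5,'pics/b13.png')
```

View pics/b12.png

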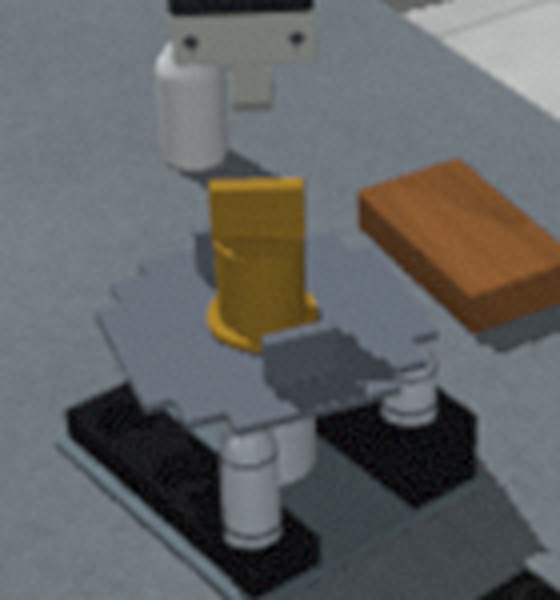

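View pics/b13.png

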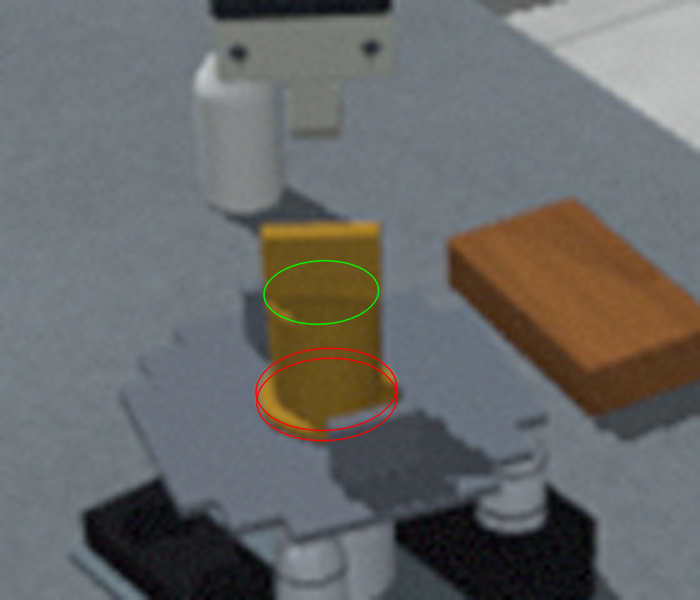

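Run:
```python
from h import *
from ov import overlay
its=[]
for z in (116,119): 
    p=place(np.array([[28,6,98],[28,-6,98],[-28,-6,98],[-28,6,98]],float),559.8,-20.3,z,np.radians(-32)); its.append((p,(0,0,255) if z==116 else (0,255,0)))
im=cv2.imread('pics/side9.png')
overlay('side',im,its,(225,170,280,200),12,'pics/b14.png')
m0=np.zeros(im.shape[:2],np.float32); d=(im[:,:,2].astype(int)-im[:,:,0]>15); m0[180:232,230:278]=d[180:232,230:278]
for z in np.arange(112,124,1.):
    R=max((float(np.minimum(a,m0).sum()/np.maximum(a,m0).sum()),x,y) for x in(558.5,559.5,560.5) for y in(-21.5,-20.5,-19.5) for a in [mmask('side',NUT,x,y,z,np.radians(-32))])
    print(z,R)
```

```text
112.0 (0.8716834187507629, 560.5, -19.5)
113.0 (0.8886197209358215, 560.5, -19.5)
114.0 (0.9043604731559753, 560.5, -19.5)
115.0 (0.9155514240264893, 560.5, -19.5)
116.0 (0.9173732399940491, 560.5, -19.5)
117.0 (0.9162197113037109, 559.5, -21.5)
118.0 (0.9117920398712158, 559.5, -21.5)
119.0 (0.9048529267311096, 559.5, -21.5)
120.0 (0.8959460854530334, 559.5, -21.5)
121.0 (0.8868129849433899, 559.5, -21.5)
122.0 (0.8771939873695374, 559.5, -21.5)
123.0 (0.8675654530525208, 559.5, -21.5)
```

View pics/b14.png

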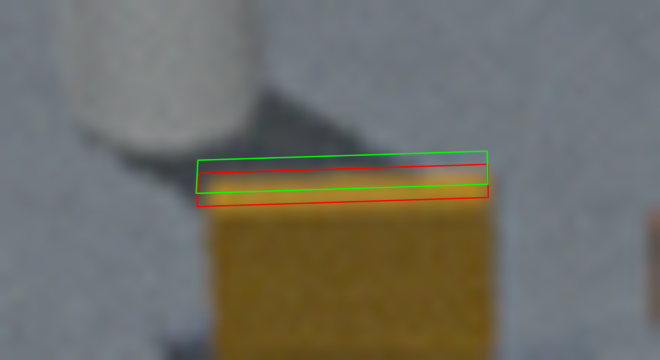

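```bash
python3 go.py 420 330 300 58 10 | head -5
```

```text
t 49.4 grasp [560.2 -20.3 291.9] yaw -32.1 jaw -122.1 width 37.8 q6 1.96 F [ 0.1  0.7 -0.2] tilt 0.24
world d [-140.2  350.3    8.1] twist -0.1 tool-frame d [-304.9 -222.3   -9. ]
0 offset [-0.0305, -0.0222, -0.0009] twist -0.01
1 offset [-0.0305, -0.0222, -0.0009] twist -0.01
2 offset [-0.0305, -0.0222, -0.0009] twist -0.01
```

{"op": "play_rows", "data": {
  "commands": [
    {"offset":[-0.03,-0.022,-0.001],"twist":0},
    {"offset":[-0.03,-0.022,0],"twist":0},
    {"offset":[-0.03,-0.022,0],"twist":0},
    {"offset":[-0.03,-0.022,0],"twist":0},
    {"offset":[-0.03,-0.022,0],"twist":0}
  ]
}}

```text
time: 49.85
tool_pos: [490.7, 153.9, 448.4]
tcp_rot: [3.139, 0.002, -0.561]
contact_force: [0.6, -0.1, -0.2]
grip_width: 37.6
```

{"op": "play_rows", "data": {
  "commands": [
    {"offset":[-0.03,-0.022,0],"twist":0},
    {"offset":[-0.03,-0.022,0],"twist":0},
    {"offset":[-0.03,-0.022,0],"twist":0},
    {"offset":[-0.03,-0.022,0],"twist":0},
    {"offset":[0,0,0],"twist":0}
  ]
}}

```text
time: 50.35
tool_pos: [434.9, 294.1, 448.4]
tcp_rot: [3.14, 0.003, -0.556]
contact_force: [-0.1, -0.2, -0.5]
grip_width: 37.7
```

Run:
```python
from h import *
im=viewer.capture('side'); cv2.imwrite('pics/side10.png',im[:,:,::-1]); crop('side',im,(190,140,400,290),3.6,'pics/b15.png')
im=viewer.capture('top'); cv2.imwrite('pics/top10.png',im[:,:,::-1]); crop('top',im,(120,110,380,300),3,'pics/b16.png')
```

```text
(no output)
```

View pics/b15.png

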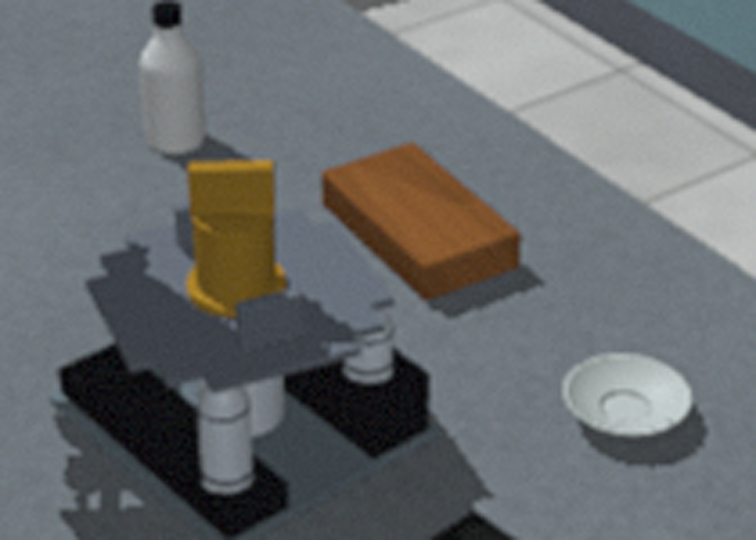

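View pics/b16.png

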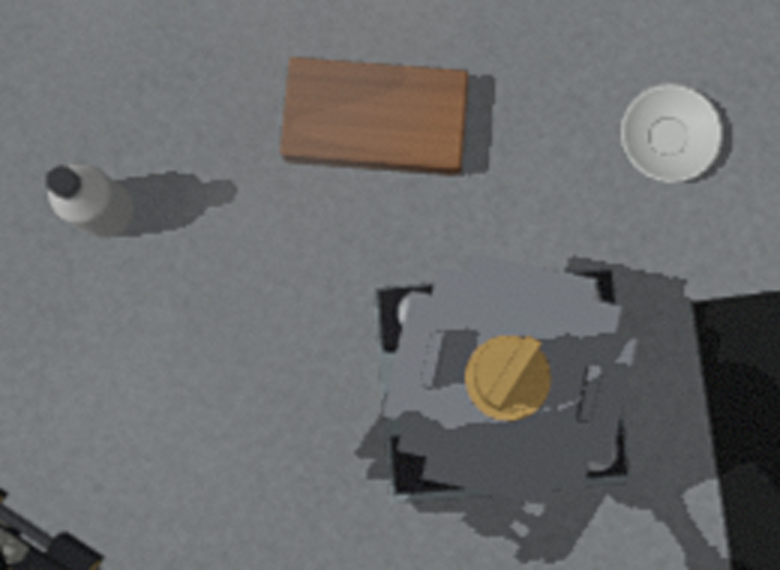

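Run:
```python
from plant import ticket, status
o=status.get_obs(); print(o['time'],o['contact_force'])
print(ticket.close_job())
```

```text
50.45 [ 0.42633178 -0.84741636  0.35061174]
the job is handed in; nothing more can be done
None
```

The carrier is packed and the job was handed in at 50.5 s, with the arm well clear and about 1 N on the tool.

**What was done**
- **Objectives:** four were present. The one long objective went into a low-row end well. The three shorts went into the three high-row wells.
- **Plate:** laid ribs up over the stud and lowered onto the shoulder.
- **Nut:** turned backward about 100° until it dropped, then run forward about 230° until the height stopped changing.

**Last checks**
- **Feet:** they met the well floors at the expected heights, judged by the gripper height and a light contact force.
- **Plate:** it matches a level plate at 110 mm in the side picture. The gripper height gives about 109.6 mm.
- **Nut:** about 115.9 mm from the gripper and about 116 mm from the picture fit, against a target of 116 mm. It stands upright.
- **Bottle, box and dish:** they look unmoved in the final pictures, though I did not measure them.

**Less certain points**
- **Two shorts:** the short at the +y end of the high row is only partly visible, through a plate notch. The middle one was seen in place before the plate went on. Their seating under the plate rests on those earlier checks.
- **Plate contact:** the plate bumped the stud's crown at about 11 N before it slid over.
- **Last turn of the nut:** the gripper turned about 17° more without the nut dropping further, which I took as fully down.

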